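Glue up a strip of walnut squares in the clamping jig

ROBOT

A 6-joint arm with a two-finger parallel gripper is mounted at the origin on a cart in front of the work surface, level with it; the furniture and walls round the work are solid. World frame = base frame: x ahead of the robot, y to its left, z up, the work surface at z = 0. Lengths are in m, angles in degrees, forces in N, time in s.
With the tool pointing down it reaches from about 0.35 to 0.875 m from the base axis. Payload 4.2 kg.
Tool frame: the origin (TCP) lies on the front face of the gripper's body, between the roots of the fingers; the fingertips stand finger_overhang ahead of it and the grasp point (between the pads) lies 51 mm ahead of it (finger_overhang is the distance from the TCP to the fingertips, in m); z points along the fingers, y is the line along which they close (so a half turn about z gives the same grasp; the last joint's range is limited). The gripper opens to 87 mm and grips with 3 to 60 N. Pads are 19 mm wide; open, the fingers measure 117 mm over their backs; the gripper's body (75 mm by 190 mm) begins 51 mm behind the grasp point.
Start: joints at [86.608, 22.042, 0.453, 0, -68.411, -14.817], TCP at [0.195, 0.594, 0.292] pointing down, gripper open.
Joint ranges: [-179.83, 179.83], [-69.29, 118.12], [-61.27, 80.66], [-181.25, 117.63], [-171.15, -9.14], [-177.46, 177.46]. Speed limits (degrees/s): [159.86, 159.86, 180, 180, 180, 180].

INTERFACE

Orientations are given as a 3x3 rotation matrix whose columns are the frame's x, y, z axes.
In Python, from station import sense, capture, camera_model, finish_job, finger_overhang gives the robot as it stands. The module is installed in compiled form; this text tells all that it offers.
- The arm moves only by the tool jog_arm, never from a script. Its argument "rows" is a list that holds one entry, the list of rows, each a list of 4 numbers: the shift along the tool's x, y, z in m, then the turn about the tool's z in rad. A call has 1 to 20 rows; each row shifts and turns the commanded pose from where the row before left it, along the tool's axes as they then stand; what a row does not reach is not made up. A row lasts 1/8 s, in which the tool goes at most 62.5 mm and 10.7 degrees, less where a joint would pass 70% of its speed; a pose out of reach is approached as far as the arm can. A call is refused whole if a number of a shift passes 0.0625 or a number of a turn 0.188, either way. A call with a gripper value outside its range is refused whole. "claw" is the opening, from 0 (shut) to 1 (fully open), set as the call begins (left out, the last holds). The fingers move at their own pace and stop on an object; the grip force is fixed at half the most. Time passes only in rows, so rows that do not move let the fingers close. It gives the time, the measured TCP pose, the force, the opening and the grip force at its end, in the units of the state.
- sense(): the state, without advancing time (a new reading comes with each control period).
- capture(name): name is "side" or "top"; returns the picture (420x560x3 uint8, red, green, blue); there is no depth.
- camera_model(name): a dict with "fovy" (degrees; the focal length in pixels is half the picture's height over the tangent of half this angle, whatever the lens; pixels are square), "cx", "cy" (the principal point, pixels), "eye" and "rotation" of the camera in the world. Camera axes: x right, y down, z forward; pixel columns grow to the right and rows downward; lengths in m; the calibration is good to about 2 mm. A picture is of the moment at which its call begins. camera_model takes no time and is no camera call.
- finish_job(): hands the job in; it is judged then, once.
The state is a dict: "time_s": time; "joints": joint angles; "joint_velocities": joint speeds; "effort": joint torques, N m; "tcp_pos": TCP position; "ee_rot": TCP orientation; "wrist_force": force on the tool from outside, world axes, zero at the start; "moment": the same for the moment, N m; "gripper_width": opening from 0.0 (shut) to 1.0 (fully open); "gripper_force": force on a finger pad.
Only numpy, scipy, OpenCV 4.12 (cv2) and the standard library are available. Lean on these libraries where they do the work, as an engineer would, in place of code of your own. Each camera call takes 0.05 s, during which the arm holds its last target. There are 200 camera calls.

TASK

The walnut squares have glue on their edges: clear the gluing jig's sliding jaw out of the way, lay every square side by side in the jig's channel, press each one down until it sits level on the bed, and then slide the jaw up until the squares are tight against one another and bear on the end stop, snug but not rammed. After that lay the steel flat bar along the top of the row to hold it down, resting level on the squares, and last of all start the clamping timer by pressing its big key just until it clicks, no further, and letting it spring back. Leave the other things on the desk where they are.

Things in the scene. Friction and masses are not known exactly. Their poses are not given: they have to be found in the camera images.
- channel (a point): Gluing jig: plywood board 134 x 310 mm, fixed to the desk, with a 44 mm wide channel along it. This point: on the channel's white plastic bed (14 mm above the desk), mid-width, at the end stop's face. Jig's axes: y along the channel from end stop to jaw, x across it to the fence, z up. A seated square has its centre 6 mm above the bed at x = 0 and drags with about 1 N when pushed along y.
- fence (a point): Middle of the top of the fixed white plastic fence, the channel's straight wall at x = +22 mm of the channel point; 8.5 mm high above the bed, the upper 5.5 mm of its inner edge sloping back 3 mm to lead a square in. Behind it (x = 42 to 58 mm) runs the jaw's steel guide beam, 10 mm high above the bed. Jig's axes.
- plungers (a point): Tips of the spring plungers, half-way along their row: ten round black noses of 8 mm radius (tops 9.5 mm above the bed), every 22 mm along y, first at y = 11 mm, poking to x = -20.5 mm and yielding to -x at about 1 N each. A square laid in stays propped 3 to 8 mm high or tilted between them and the fence's bevel; 6 to 12 N down on its middle seats it. Housing behind them 7 mm high.
- end_stop: Fixed aluminium block across the channel's y = 0 end, 22 mm thick, 16 mm high above the bed; its working face looks along +y of the channel. Its origin is the centre of the jig board's underside, with the jig's axes.
- jaw (a joint): Position of the jig's sliding jaw, 0 to 0.225 m: the clear distance from the end stop's face to the jaw's face. Grows as the jaw is slid away (jig's +y). It moves with about 2.5 N of friction and stays where it is left. Closed on a row of n squares it reads n times 0.044 m.
- jaw_grip (a point): Centre of the jaw's wooden grip, a rounded block 46 mm (jig's x) by 18 mm (jig's y) by 26 mm high, 42 mm above the bed (56 mm above the desk); 13 mm behind the jaw's face (towards +y) and at x = 12 mm of the channel. The jaw below it is 26 mm thick along y and 23 mm high above the bed. Jig's axes.
- start_key (a joint): How far the timer's start key is pressed, 0 (up) to 0.008 m. Its force is 0.5 N at rest, peaks at 4.5 N at 1.7 mm, drops to 2.4 N at 4.4 mm (the click), then rises steeply: 5.5 N at 6 mm, over 10 N at 6.8 mm. It springs back when let go.
- key_top (a point): Middle of the top of the timer's start key, a white round key 34 mm across, 42 mm above the desk when up. The timer is a low grey box 90 x 128 mm, 31 mm high, fixed to the desk, with a display along its far edge and four tiny dummy keys beside the start key. The key moves straight down.
- square_0_center (a point): Centre (half-way up) of a walnut square, a dark flat wooden tile 44 x 44 x 12 mm, 24 to 42 g, loose on the desk or on the thin cutting mat; x and y run parallel to its sides, z is square to its face. Three or four squares are there in a run; all are alike and may go in any order.
- square_0: The same walnut square; origin in the middle of its underside.
- square_1_center (a point): Centre (half-way up) of a walnut square, a dark flat wooden tile 44 x 44 x 12 mm, 24 to 42 g, loose on the desk or on the thin cutting mat; x and y run parallel to its sides, z is square to its face. Three or four squares are there in a run; all are alike and may go in any order.
- square_1: The same walnut square; origin in the middle of its underside.
- square_2_center (a point): Centre (half-way up) of a walnut square, a dark flat wooden tile 44 x 44 x 12 mm, 24 to 42 g, loose on the desk or on the thin cutting mat; x and y run parallel to its sides, z is square to its face. Three or four squares are there in a run; all are alike and may go in any order.
- square_2: The same walnut square; origin in the middle of its underside.
- square_3_center (a point): Centre (half-way up) of a walnut square, a dark flat wooden tile 44 x 44 x 12 mm, 24 to 42 g, loose on the desk or on the thin cutting mat; x and y run parallel to its sides, z is square to its face. Three or four squares are there in a run; all are alike and may go in any order.
- square_3: The same walnut square; origin in the middle of its underside.
- eraser: Bystander, not to be disturbed: white eraser 18 x 62 x 13 mm; origin in the middle of its underside.
- pliers: Bystander, not to be disturbed: pliers with red handles, 148 x 41 x 11 mm; origin in the middle of its underside.
- spool_1: Bystander, not to be disturbed: thread spool, 35 mm across, 44 mm high; origin in the middle of its underside.
- skiver: Bystander, not to be disturbed: leather tool with wooden handle, 126 x 22 x 22 mm; origin in the middle of its underside.
- sanding_block: Bystander, not to be disturbed: cork-brown sanding block 35 x 55 x 22 mm; origin in the middle of its underside.
- flat_bar_center (a point): Centre (half-way up) of the flat bar, a ground steel bar 36 mm wide (its x) by 110 mm long (its y) by 16 mm high, 0.4 kg, loose on the desk. Lying on seated squares between end stop and jaw its centre is 20 mm above the bed.
- flat_bar: The same steel flat bar; origin in the middle of its underside.

How it is judged (in metres and radians):
On the way, in this order (a step that is already met when the one before it is completed fails the run):
1. every walnut square lies in the channel between the end stop and the jaw, pressed level onto the bed (z of square_0_center in the frame of channel between 0.0042 and 0.0078 m and x of square_0_center in the frame of channel between -0.004 and 0.004 m and angle between each of square_0_center, square_1_center, square_2_center, square_3_center's own z axis and vertical below 0.05 rad and y of each of square_0_center, square_1_center, square_2_center, square_3_center in the frame of channel above 0.019 m and y of each of square_0_center, square_1_center, square_2_center, square_3_center in the frame of jaw_grip below -0.032 m and z of square_1_center in the frame of channel between 0.0042 and 0.0078 m and x of square_1_center in the frame of channel between -0.004 and 0.004 m and z of square_2_center in the frame of channel between 0.0042 and 0.0078 m and x of square_2_center in the frame of channel between -0.004 and 0.004 m and z of square_3_center in the frame of channel between 0.0042 and 0.0078 m and x of square_3_center in the frame of channel between -0.004 and 0.004 m), for 0.3 s.
2. the jaw is slid up so that the row is closed and presses on the end stop (over 2 N) (all of step 1 and (y of square_0_center in the frame of channel between 0.018 and 0.026 m or y of square_0_center in the frame of channel between 0.062 and 0.07 m or y of square_0_center in the frame of channel between 0.106 and 0.114 m or y of square_0_center in the frame of channel between 0.15 and 0.158 m) and (y of square_1_center in the frame of channel between 0.018 and 0.026 m or y of square_1_center in the frame of channel between 0.062 and 0.07 m or y of square_1_center in the frame of channel between 0.106 and 0.114 m or y of square_1_center in the frame of channel between 0.15 and 0.158 m) and (y of square_2_center in the frame of channel between 0.018 and 0.026 m or y of square_2_center in the frame of channel between 0.062 and 0.07 m or y of square_2_center in the frame of channel between 0.106 and 0.114 m or y of square_2_center in the frame of channel between 0.15 and 0.158 m) and (y of square_3_center in the frame of channel between 0.018 and 0.026 m or y of square_3_center in the frame of channel between 0.062 and 0.07 m or y of square_3_center in the frame of channel between 0.106 and 0.114 m or y of square_3_center in the frame of channel between 0.15 and 0.158 m) and (value of joint jaw between 0.128 and 0.136 m or value of joint jaw between 0.172 and 0.18 m) and y of any of square_0_center, square_1_center, square_2_center, square_3_center in the frame of jaw_grip above -0.039 m and contact force between end_stop and anything else above 2 N), for 0.05 s.
3. the steel flat bar lies level along the top of the closed row (all of step 1 and (y of square_0_center in the frame of channel between 0.018 and 0.026 m or y of square_0_center in the frame of channel between 0.062 and 0.07 m or y of square_0_center in the frame of channel between 0.106 and 0.114 m or y of square_0_center in the frame of channel between 0.15 and 0.158 m) and (y of square_1_center in the frame of channel between 0.018 and 0.026 m or y of square_1_center in the frame of channel between 0.062 and 0.07 m or y of square_1_center in the frame of channel between 0.106 and 0.114 m or y of square_1_center in the frame of channel between 0.15 and 0.158 m) and (y of square_2_center in the frame of channel between 0.018 and 0.026 m or y of square_2_center in the frame of channel between 0.062 and 0.07 m or y of square_2_center in the frame of channel between 0.106 and 0.114 m or y of square_2_center in the frame of channel between 0.15 and 0.158 m) and (y of square_3_center in the frame of channel between 0.018 and 0.026 m or y of square_3_center in the frame of channel between 0.062 and 0.07 m or y of square_3_center in the frame of channel between 0.106 and 0.114 m or y of square_3_center in the frame of channel between 0.15 and 0.158 m) and (value of joint jaw between 0.128 and 0.136 m or value of joint jaw between 0.172 and 0.18 m) and y of any of square_0_center, square_1_center, square_2_center, square_3_center in the frame of jaw_grip above -0.039 m and z of flat_bar_center in the frame of channel between 0.0175 and 0.0225 m and x of flat_bar_center in the frame of channel between -0.01 and 0.01 m and angle between flat_bar_center's own z axis and vertical below 0.05 rad and angle between the y axis of flat_bar_center and the y axis of channel, either way round below 0.2 rad and y of flat_bar_center in the frame of channel above 0.05 m and y of flat_bar_center in the frame of jaw_grip below -0.06 m and contact force between the fingers and flat_bar below 0.1 N), for 0.3 s.
4. the start key is pressed past its click (2.8 mm down) (value of joint start_key above 0.0028 m).
At the end, for the whole second after the job is handed in: Every square lies in the channel, within 2 mm of bed level, within 3 degrees of level and 4 mm of its place in the closed row; the jaw's face is within 4 mm of the row; the flat bar rests level on the row, along it and within 10 mm of its middle line; the start key is up (under 1.2 mm); all at rest (all of step 1 and (y of square_0_center in the frame of channel between 0.018 and 0.026 m or y of square_0_center in the frame of channel between 0.062 and 0.07 m or y of square_0_center in the frame of channel between 0.106 and 0.114 m or y of square_0_center in the frame of channel between 0.15 and 0.158 m) and (y of square_1_center in the frame of channel between 0.018 and 0.026 m or y of square_1_center in the frame of channel between 0.062 and 0.07 m or y of square_1_center in the frame of channel between 0.106 and 0.114 m or y of square_1_center in the frame of channel between 0.15 and 0.158 m) and (y of square_2_center in the frame of channel between 0.018 and 0.026 m or y of square_2_center in the frame of channel between 0.062 and 0.07 m or y of square_2_center in the frame of channel between 0.106 and 0.114 m or y of square_2_center in the frame of channel between 0.15 and 0.158 m) and (y of square_3_center in the frame of channel between 0.018 and 0.026 m or y of square_3_center in the frame of channel between 0.062 and 0.07 m or y of square_3_center in the frame of channel between 0.106 and 0.114 m or y of square_3_center in the frame of channel between 0.15 and 0.158 m) and (value of joint jaw between 0.128 and 0.136 m or value of joint jaw between 0.172 and 0.18 m) and y of any of square_0_center, square_1_center, square_2_center, square_3_center in the frame of jaw_grip above -0.039 m and z of flat_bar_center in the frame of channel between 0.0175 and 0.0225 m and x of flat_bar_center in the frame of channel between -0.01 and 0.01 m and angle between flat_bar_center's own z axis and vertical below 0.05 rad and angle between the y axis of flat_bar_center and the y axis of channel, either way round below 0.2 rad and y of flat_bar_center in the frame of channel above 0.05 m and y of flat_bar_center in the frame of jaw_grip below -0.06 m and value of joint start_key below 0.0012 m and linear speed of each of square_0, square_1, square_2, square_3, flat_bar below 0.02 m/s); the robot touches nothing.
It fails at once if the start key is driven on past its click towards its bottom stop (more than 6.8 mm down) (value of joint start_key above 0.0068 m).
It fails at once if the row is rammed against the end stop with more than 45 N (contact force between end_stop and anything else above 45 N).
It fails at once if one of the loose things round the work is pushed more than 3 cm from its place (distance of any of eraser, pliers, spool_1, skiver, sanding_block from where it was at the start of the episode above 0.03 m).
Of square_0, square_1, square_2, square_3 only 3 to 4 are there at a start; the rules pass over those that are not, and their reading is None.
At some moment in a run one of square_0, square_1, square_2, square_3 may be knocked a few centimetres aside while the robot is not near it.
Once in a run the grip may slacken for a moment while it holds something.
It also fails if it takes over 200 s, if anything falls off the work surface, if the arm or the gripper's body presses on something with over 40 N, if the wrist force passes 120 N, or if a joint passes its speed limit or range.

## Working session

There is one attempt and no reset: what is moved stays moved. The work goes in short steps, Python scripts to look and compute and a tool call to move; the robot and the scene stay as the last step left them, time stands still between calls to the robot, and variables do not carry over. Pictures are saved under pics/ and viewed, at most 14 in all, crops included, and the job is handed in when it is done.

Besides the shell and the picture viewer there is one more tool, called after "Request:" as name(argument=value, ...), one argument or row to a line, values as JSON. jog_arm: Moves the arm, as the interface text tells. Its arguments: {"type":"object","properties":{"rows":{"type":"array"},"claw":{"type":"number"}},"required":["rows"]}

```bash
mkdir -p pics
python3 - <<'E'
from station import *
import cv2,numpy as np
for n in("top","side"):
    im=capture(n);cv2.imwrite(f"pics/{n}0.png",cv2.resize(im[:,:,::-1],(800,600),interpolation=cv2.INTER_CUBIC))
    print(n,camera_model(n))
s=sense();print(s,finger_overhang)
E
```

```text
top {'fovy': 51.19154649865031, 'cx': 281.2481033133327, 'cy': 212.34311197883707, 'eye': array([ 0.35585997, -0.07618781,  1.23560004]), 'rotation': array([[-0.01179785, -0.98960185,  0.1433492 ],
       [-0.99992921,  0.01145465, -0.00321924],
       [ 0.00154375, -0.14337703, -0.98966694]])}
side {'fovy': 49.682057779863825, 'cx': 278.5112651171187, 'cy': 203.0143348697782, 'eye': array([0.3200419 , 1.10628324, 0.49979856]), 'rotation': array([[-0.98123762, -0.07505914,  0.17759183],
       [-0.1923181 ,  0.31580192, -0.92913018],
       [ 0.01365587, -0.94585161, -0.32431196]])}
{'time_s': 0.1, 'joints': array([ 8.66066306e+01,  2.20857801e+01,  3.86434701e-01, -2.64567849e-02,
       -6.84125615e+01, -1.48175502e+01]), 'joint_velocities': array([ 0.01930711, -0.09405442,  0.13992906,  0.20028749,  0.02496738,
       -0.03940448]), 'effort': array([ 8.46829244e-04, -3.91692281e+01,  1.87935394e+01,  4.23193172e+00,
        1.34486126e-02, -7.36608581e-05]), 'tcp_pos': array([0.19515891, 0.59330801, 0.29126396]), 'ee_rot': array([[ 9.49859293e-01, -3.12677192e-01, -5.44222175e-04],
       [-3.12677654e-01, -9.49857348e-01, -1.92426703e-03],
       [ 8.47409806e-05,  1.99794904e-03, -9.99998001e-01]]), 'wrist_force': array([-0.22914463, -0.3013251 ,  0.25606093]), 'moment': array([ 0.01041093,  0.01655394, -0.00341708]), 'gripper_force': 0.0, 'gripper_width': 0.9982548080906417} 0.0697
```

View pics/top0.png

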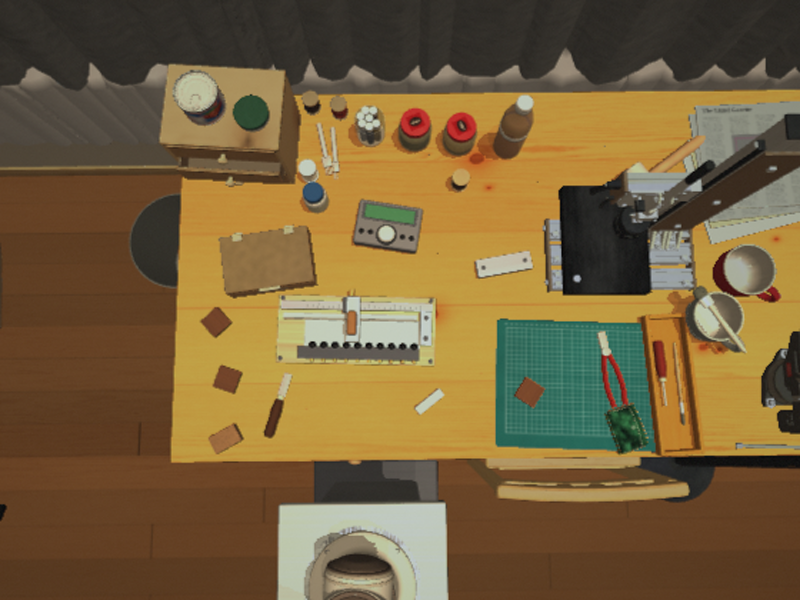

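View pics/side0.png

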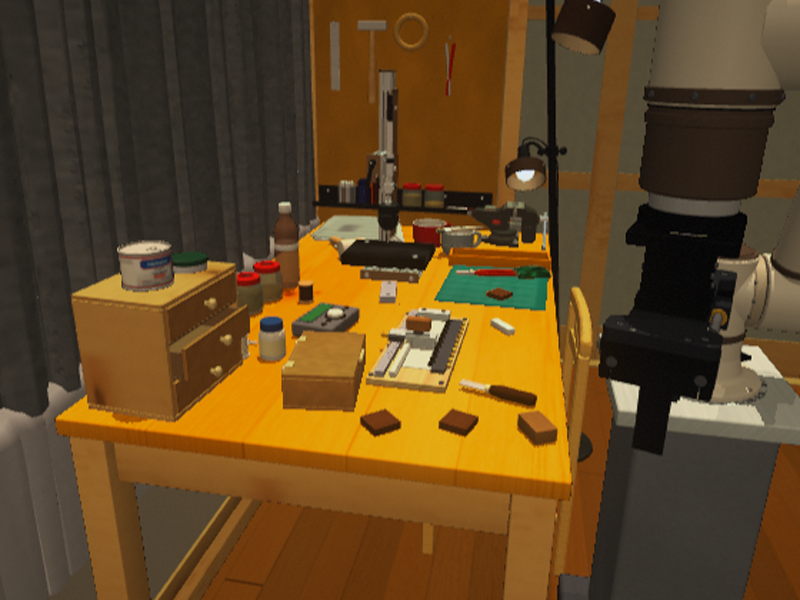

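Three squares are visible (top pic 215,322; 227,379; 529,392), with the end stop at the right of the jig, the jaw at 351, the timer key at (386,233) and the bar at (504,264). I'll enlarge these to measure.

```bash
cat > h.py <<'E'
from station import *
import cv2,numpy as np
def K(n):
    m=camera_model(n);f=210/np.tan(np.radians(m["fovy"]/2));return f,m
def p2w(n,u,v,z):
    f,m=K(n);d=m["rotation"]@np.array([(u-m["cx"])/f,(v-m["cy"])/f,1]);e=m["eye"]
    return e+d*(z-e[2])/d[2]
def w2p(n,p):
    f,m=K(n);c=m["rotation"].T@(np.array(p)-m["eye"]);return c[:2]/c[2]*f+[m["cx"],m["cy"]]
def crop(n,name,x0,y0,x1,y1,k):
    im=capture(n);cv2.imwrite("raw_%s.png"%n,im[:,:,::-1]);c=im[y0:y1,x0:x1,::-1]
    cv2.imwrite("pics/"+name,cv2.resize(c,None,fx=k,fy=k,interpolation=cv2.INTER_CUBIC))
def st():
    s=sense();R=s["ee_rot"];print("t %.2f tcp %s yaw %.2f F %s w %.4f g %.1f"%(s["time_s"],s["tcp_pos"].round(4),np.degrees(np.arctan2(R[1,0],R[0,0])),s["wrist_force"].round(1),s["gripper_width"]*.087,s["gripper_force"]))
    return s
E
python3 - <<'E'
from h import *
crop("top","t1.png",185,130,385,270,4)
crop("side","s1.png",230,200,400,320,4.7)
im=cv2.imread("raw_top.png");h=cv2.cvtColor(im,cv2.COLOR_BGR2HSV)
for (x,y) in [(150,225),(159,265),(370,274),(352,185),(158,306)]:
    p=im[y-14:y+15,x-14:x+15].astype(int)
    m=(np.abs(p-im[y,x].astype(int)).sum(2)<70).astype(np.uint8)
    n,l,s,c=cv2.connectedComponentsWithStats(m);k=l[14,14]
    ct=max(cv2.findContours((l==k).astype(np.uint8),0,1)[0],key=len)[:,0]+[x-14,y-14]
    w=np.array([p2w("top",u,v,.012)[:2] for u,v in ct],np.float32)*1000
    print((x,y),im[y,x],s[k][4],c[k]+[x-14,y-14],cv2.minAreaRect(w),p2w("top",*(c[k]+[x-14,y-14]),.012))
E
```

```text
(150, 225) [ 42  68 114] 263 [151.01901141 225.        ] ((501.5328063964844, 285.86798095703125), (44.80156326293945, 46.96133041381836), 45.66529846191406) [0.50142541 0.28581608 0.012     ]
(159, 265) [ 40  68 115] 270 [158.95555556 265.17777778] ((389.1537170410156, 260.1861572265625), (46.45165252685547, 43.90647506713867), 71.18136596679688) [0.38910813 0.26039099 0.012     ]
(370, 274) [ 43  71 122] 268 [370.37686567 274.18283582] ((357.4815673828125, -324.44537353515625), (45.08047103881836, 44.8637580871582), 55.749755859375) [ 0.35750264 -0.32452463  0.012     ]
(352, 185) [171 190 195] 342 [352.14035088 184.52631579] ((610.8019409179688, -282.6839599609375), (34.149078369140625, 88.50410461425781), 9.778443336486816) [ 0.61077781 -0.28294157  0.012     ]
(158, 306) [ 62 104 153] 303 [156.92079208 306.87788779] ((276.87188720703125, 261.155029296875), (39.746150970458984, 61.143856048583984), 28.04544448852539) [0.27592029 0.26276054 0.012     ]
```

View pics/t1.png

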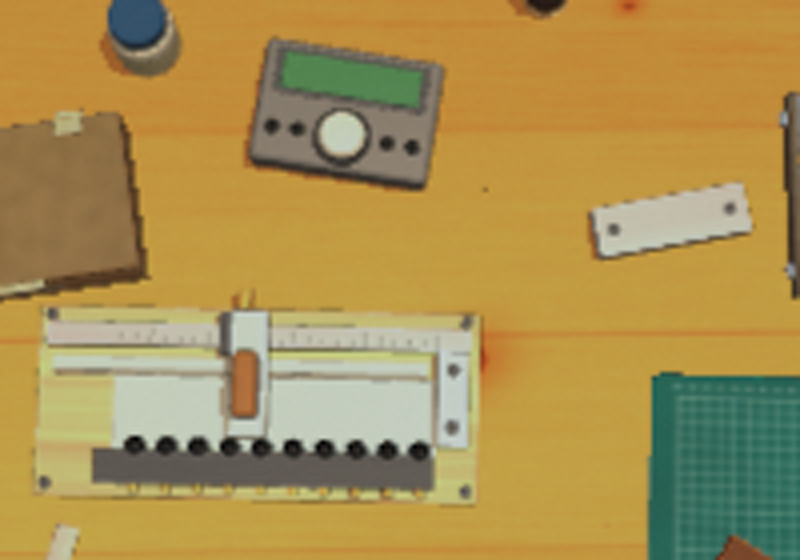

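View pics/s1.png

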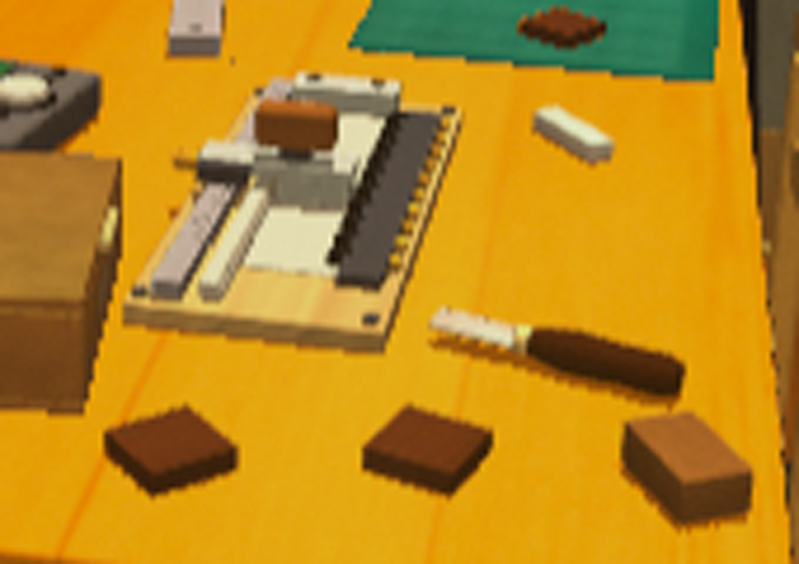

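The crops show the jig board corners (t1: 43,305 / 481,314 / 475,503 / 35,495; s1: 127,305 / 388,333 / 461,108), the key centre (341,134) and the bar with corners about (591,211), (742,184), (751,231), (602,258). I'll fit the poses from both views.

Run:
```python
from h import *
from scipy.optimize import least_squares as ls
T=lambda a,b:(a/4+185,b/4+130)
S=lambda a,b:(a/4.7+230,b/4.7+200)
# board corners in board frame (x across, y along)
c={'tl':(.067,.155),'tr':(.067,-.155),'br':(-.067,-.155),'bl':(-.067,.155)}
obs=[('top','tl',T(43,305)),('top','tr',T(481,314)),('top','br',T(475,503)),('top','bl',T(35,495)),('side','tl',S(127,305)),('side','bl',S(388,333)),('side','br',S(461,108))]
def res(p,full=False):
    r=[]
    for n,k,uv in obs:
        cs,sn=np.cos(p[2]),np.sin(p[2]);X=c[k]
        P=[p[0]+cs*X[0]-sn*X[1],p[1]+sn*X[0]+cs*X[1],p[3]]
        r+=list(w2p(n,P)-uv)
    return np.array(r)
s=ls(res,[.5,0,0,.01]);p=s.x;print("board",p,np.degrees(p[2]));print(res(p).round(1).reshape(-1,2).tolist())
for nm,z,l in [("key",.042,[T(341,134)]),("bar",.016,[T(591,211),T(742,184),T(751,231),T(602,258)]),
  ("stopface lo/hi z.03",.03,[T(440,446),T(437,350)]),("jawface z.037",.037,[T(268,312),T(267,437)]),("grip z.069",.069,[T(234,350),T(258,350),T(258,414),T(232,414)]),
  ("fencetop",.0225,[T(55,363),T(430,374)]),("plun",.0235,[T(135,445),T(419,450)])]:
    W=np.array([p2w("top",*uv,z)[:2] for uv in l]);
    cs,sn=np.cos(p[2]),np.sin(p[2]);J=(W-p[:2])@np.array([[cs,-sn],[sn,cs]])
    print(nm,W.round(4).tolist(),"mean",W.mean(0).round(4),"jig",J.round(4).tolist())
print("key side",p2w("side",*S(23,91),.042))
# tile tops from side (corners)
for l in ([(106,441),(187,408),(238,459),(156,494-20)],[(363,452),(411,406),(493,440),(449,475)],[(519,25),(560,6),(606,28),(562,40)]):
    W=np.array([p2w("side",*S(*q),.012)[:2] for q in l]);print(W.mean(0).round(4))
```

```text
board [ 0.48082622  0.00891649 -0.02717435  0.0117565 ] -1.5569756215359385
[[-0.3, 0.5], [-0.1, -0.1], [1.0, 0.3], [-0.4, 0.5], [-0.7, -0.4], [-0.3, 0.1], [-0.0, 0.4]]
key [[0.6671, -0.0509]] mean [ 0.6671 -0.0509] jig [[0.1878, -0.0548]]
bar [[0.6157, -0.2274], [0.6341, -0.3354], [0.6, -0.3404], [0.5817, -0.2342]] mean [ 0.6079 -0.2843] jig [[0.1413, -0.2325], [0.1626, -0.34], [0.1286, -0.3459], [0.1075, -0.2403]]
stopface lo/hi z.03 [[0.449, -0.117], [0.5156, -0.116]] mean [ 0.4823 -0.1165] jig [[-0.0284, -0.1267], [0.0382, -0.1239]]
jawface z.037 [[0.5425, 0.0007], [0.456, 0.0016]] mean [0.4993 0.0011] jig [[0.0619, -0.0066], [-0.0246, -0.008]]
grip z.069 [[0.512, 0.0215], [0.5118, 0.0054], [0.4687, 0.0055], [0.4689, 0.0228]] mean [0.4904 0.0138] jig [[0.0308, 0.0134], [0.0311, -0.0027], [-0.012, -0.0038], [-0.0123, 0.0136]]
fencetop [[0.5106, 0.1501], [0.4998, -0.1111]] mean [0.5052 0.0195] jig [[0.0259, 0.1419], [0.0222, -0.1195]]
plun [[0.4526, 0.0937], [0.4469, -0.1027]] mean [ 0.4497 -0.0045] jig [[-0.0305, 0.084], [-0.0309, -0.1125]]
key side [ 0.66269438 -0.0381893   0.042     ]
[0.4981 0.2927]
[0.3866 0.2662]
[ 0.3553 -0.3233]
```

```bash
cat >> h.py <<'E'
def plan(x,y,z,yaw=None,step=.045):
    s=st();R=s["ee_rot"];y0=np.degrees(np.arctan2(R[1,0],R[0,0]))
    if yaw is not None:
        t=np.radians((y0-yaw+180)%360-180);n=max(1,int(np.ceil(abs(t)/.175)));print("turn",round(t,4),"= %d x %.4f"%(n,t/n))
        c,sn=np.cos(t),np.sin(t);R=R@np.array([[c,-sn,0],[sn,c,0],[0,0,1]])
    d=R.T@(np.array([x,y,z])-s["tcp_pos"]);n=max(1,int(np.ceil(np.linalg.norm(d)/step)))
    print("shift",d.round(4),"= %d x"%n,(d/n).round(4))
E
python3 -c "
from h import *
plan(.4904,.0138,.2,-91.7)"
```

```text
t 0.20 tcp [0.1952 0.5935 0.2916] yaw -18.22 F [ 0.4  0.7 -0.7] w 0.0871 g 0.0
turn 1.2825 = 8 x 0.1603
shift [ 0.5705 -0.3123  0.0923] = 15 x [ 0.038  -0.0208  0.0062]
```

Request:
jog_arm(
  rows=[
    [[0, 0, 0, 0.1603], [0, 0, 0, 0.1603], [0, 0, 0, 0.1603], [0, 0, 0, 0.1603], [0, 0, 0, 0.1603], [0, 0, 0, 0.1603], [0, 0, 0, 0.1603], [0, 0, 0, 0.1603], [0.038, -0.0208, 0.0062, 0], [0.038, -0.0208, 0.0062, 0], [0.038, -0.0208, 0.0062, 0], [0.038, -0.0208, 0.0062, 0], [0.038, -0.0208, 0.0062, 0], [0.038, -0.0208, 0.0062, 0], [0.038, -0.0208, 0.0062, 0], [0.038, -0.0208, 0.0062, 0], [0.038, -0.0208, 0.0062, 0], [0.038, -0.0208, 0.0062, 0], [0.038, -0.0208, 0.0062, 0], [0.038, -0.0208, 0.0062, 0]],
  ],
  claw=1,
)

```text
time_s: 2.7
tcp_pos: [0.4318, 0.1293, 0.2178]
ee_rot: [[-0.029, -1.0, 0.0], [-1.0, 0.029, 0.0], [-0.0, -0.0, -1.0]]
wrist_force: [-0.1, 1.4, 0.5]
gripper_width: 1.001
gripper_force: 0.0
```

Request:
jog_arm(
  rows=[
    [[0.038, -0.0208, 0.0062, 0], [0.038, -0.0208, 0.0062, 0], [0.038, -0.0208, 0.0062, 0], [0, 0, 0, 0], [0, 0, 0, 0]],
  ],
)

```text
time_s: 3.32
tcp_pos: [0.4902, 0.0147, 0.1991]
ee_rot: [[-0.03, -1.0, -0.0], [-1.0, 0.03, -0.0], [0.0, 0.0, -1.0]]
wrist_force: [-0.5, 0.1, 0.1]
gripper_width: 0.999
gripper_force: 0.0
```

```bash
python3 -c "
from h import *
plan(.4904,.0138,.118,-91.7)
crop('side','s2.png',230,140,400,270,4.7)"
```

```text
t 3.33 tcp [0.4902 0.0147 0.1991] yaw -91.72 F [-0.5  0.1  0.1] w 0.0869 g 0.0
turn -0.0003 = 1 x -0.0003
shift [ 0.0009 -0.0003  0.0811] = 2 x [ 0.0004 -0.0001  0.0406]
```

View pics/s2.png

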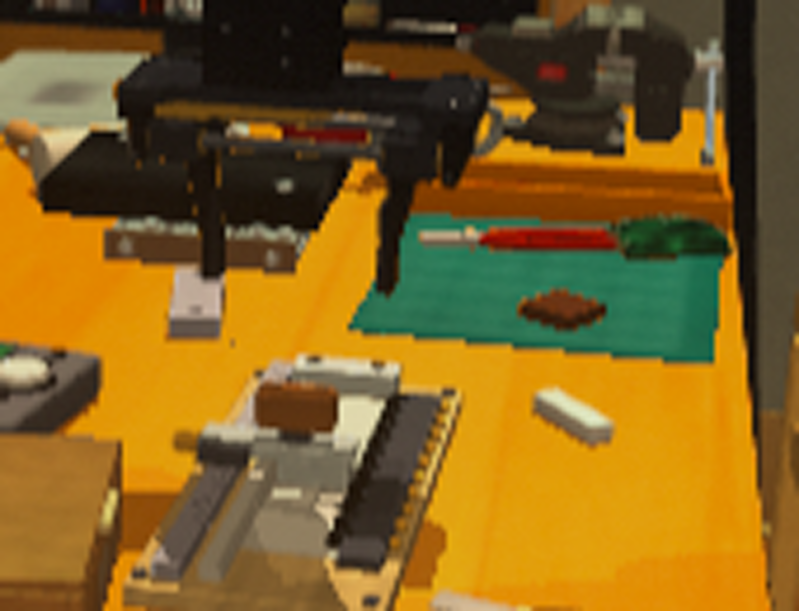

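The side view shows the open fingers straddling the jaw grip, with finger midpoint about 299 px and grip centre about 297 px. I'll descend.

Request:
jog_arm(
  rows=[
    [[0, 0, 0.025, 0], [0, 0, 0.025, 0], [0, 0, 0.02, 0], [0, 0, 0.011, 0], [0, 0, 0, 0]],
  ],
)

```text
time_s: 4.0
tcp_pos: [0.4901, 0.0153, 0.118]
ee_rot: [[-0.028, -1.0, -0.001], [-1.0, 0.028, -0.0], [0.0, 0.001, -1.0]]
wrist_force: [0.7, 0.1, -0.3]
gripper_width: 1.004
gripper_force: 0.0
```

Request:
jog_arm(
  rows=[
    [[0, 0, 0, 0], [0, 0, 0, 0], [0, 0, 0, 0], [0, 0, 0, 0], [0, 0, 0, 0], [0, 0, 0, 0]],
  ],
  claw=0,
)

```text
time_s: 4.75
tcp_pos: [0.4899, 0.0147, 0.1183]
ee_rot: [[-0.03, -1.0, -0.001], [-1.0, 0.03, -0.0], [0.0, 0.001, -1.0]]
wrist_force: [-3.3, 0.8, 2.2]
gripper_width: 0.525
gripper_force: 30.0
```

```bash
python3 -c "
from h import *
print(st()['moment'])"
```

```text
t 4.75 tcp [0.4899 0.0147 0.1183] yaw -91.71 F [-3.3  0.8  2.2] w 0.0457 g 30.0
[ 0.25146568  0.5439244  -0.09326463]
```

Request:
jog_arm(
  rows=[
    [[-0.01, 0, 0, 0], [-0.015, 0, 0, 0], [-0.015, 0, 0, 0], [-0.015, 0, 0, 0], [-0.015, 0, 0, 0], [-0.015, 0, 0, 0], [-0.008, 0, 0, 0], [0, 0, 0, 0], [0, 0, 0, 0]],
  ],
)

```text
time_s: 5.88
tcp_pos: [0.493, 0.1085, 0.1181]
ee_rot: [[-0.029, -1.0, 0.0], [-1.0, 0.029, 0.001], [-0.001, -0.0, -1.0]]
wrist_force: [-4.8, 2.0, 3.3]
gripper_width: 0.523
gripper_force: 30.0
```

Request:
jog_arm(
  rows=[
    [[-0.003, 0, 0, 0], [-0.003, 0, 0, 0], [-0.003, 0, 0, 0], [0, 0, 0, 0], [0, 0, 0, 0]],
  ],
)

```text
time_s: 6.5
tcp_pos: [0.4932, 0.1167, 0.1181]
ee_rot: [[-0.03, -1.0, -0.0], [-1.0, 0.03, 0.0], [-0.0, 0.0, -1.0]]
wrist_force: [-3.2, -0.8, 1.4]
gripper_width: 0.526
gripper_force: 30.0
```

Request:
jog_arm(
  rows=[
    [[-0.002, 0, 0, 0], [-0.002, 0, 0, 0], [0, 0, 0, 0], [0, 0, 0, 0]],
  ],
)

```text
time_s: 7.0
tcp_pos: [0.4934, 0.1208, 0.1181]
ee_rot: [[-0.029, -1.0, -0.0], [-1.0, 0.029, 0.0], [-0.0, 0.0, -1.0]]
wrist_force: [-1.8, -1.5, 0.5]
gripper_width: 0.532
gripper_force: 30.0
```

Request:
jog_arm(
  rows=[
    [[-0.002, 0, 0, 0], [-0.001, 0, 0, 0], [0, 0, 0, 0], [0, 0, 0, 0]],
  ],
)

```text
time_s: 7.5
tcp_pos: [0.4934, 0.1225, 0.1181]
ee_rot: [[-0.029, -1.0, -0.001], [-1.0, 0.029, -0.002], [0.002, 0.001, -1.0]]
wrist_force: [-0.6, -7.8, -0.9]
gripper_width: 0.525
gripper_force: 30.0
```

Request:
jog_arm(
  rows=[
    [[0, 0, 0, 0], [0, 0, 0, 0], [0, 0, 0, 0], [0, 0, -0.03, 0], [0, 0, -0.04, 0], [0, 0, -0.02, 0], [0, 0, 0, 0]],
  ],
  claw=0.85,
)

```text
time_s: 8.38
tcp_pos: [0.4945, 0.1245, 0.2101]
ee_rot: [[-0.029, -1.0, 0.005], [-1.0, 0.029, 0.003], [-0.003, -0.004, -1.0]]
wrist_force: [0.8, 0.1, -0.4]
gripper_width: 0.845
gripper_force: 0.0
```

```bash
python3 -c "
from h import *
plan(.3885,.2610,.15,-108.8)"
```

```text
t 8.38 tcp [0.4945 0.1245 0.2101] yaw -91.66 F [ 0.8  0.1 -0.4] w 0.0735 g 0.0
turn 0.2992 = 2 x 0.1496
shift [-0.0948  0.1446  0.0599] = 5 x [-0.019   0.0289  0.012 ]
```

Request:
jog_arm(
  rows=[
    [[0, 0, 0, 0.1496], [0, 0, 0, 0.1496], [-0.019, 0.0289, 0.012, 0], [-0.019, 0.0289, 0.012, 0], [-0.019, 0.0289, 0.012, 0], [-0.019, 0.0289, 0.012, 0], [-0.019, 0.0289, 0.012, 0], [0, 0, 0, 0], [0, 0, 0, 0]],
  ],
)

```text
time_s: 9.5
tcp_pos: [0.3873, 0.2601, 0.1476]
ee_rot: [[-0.322, -0.947, -0.001], [-0.947, 0.322, -0.001], [0.001, 0.0, -1.0]]
wrist_force: [0.4, -1.0, -0.6]
gripper_width: 0.851
gripper_force: 0.0
```

```bash
python3 -c "
from h import *
plan(.3885,.2610,.072,-108.8)
crop('side','s3.png',230,170,400,320,4)"
```

```text
t 9.50 tcp [0.3873 0.2601 0.1476] yaw -108.80 F [ 0.4 -1.  -0.6] w 0.0740 g 0.0
turn -0.0001 = 1 x -0.0001
shift [-0.0013 -0.0009  0.0756] = 2 x [-0.0007 -0.0004  0.0378]
```

View pics/s3.png

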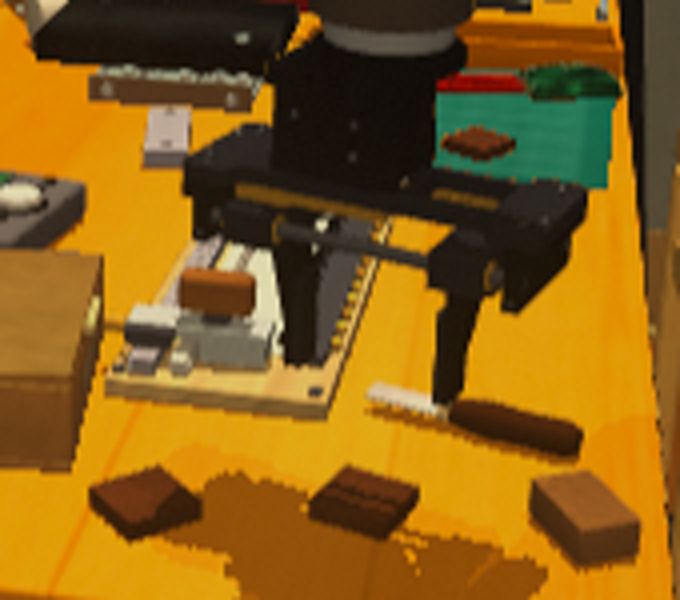

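The jaw is fully open and the fingers straddle the tile at (363,500), clear of the skiver. I'll descend and squeeze.

Request:
jog_arm(
  rows=[
    [[0, 0, 0.025, 0], [-0.0013, -0.0009, 0.025, 0], [0, 0, 0.0256, 0], [0, 0, 0, 0], [0, 0, 0, 0]],
  ],
)

```text
time_s: 10.18
tcp_pos: [0.3892, 0.2608, 0.0729]
ee_rot: [[-0.324, -0.946, 0.0], [-0.946, 0.324, 0.0], [-0.0, -0.0, -1.0]]
wrist_force: [0.1, 1.4, 0.3]
gripper_width: 0.852
gripper_force: 0.0
```

Request:
jog_arm(
  rows=[
    [[0, 0, 0, 0], [0, 0, 0, 0], [0, 0, 0, 0], [0, 0, 0, 0], [0, 0, 0, 0]],
  ],
  claw=0.45,
)

```text
time_s: 10.8
tcp_pos: [0.3887, 0.2613, 0.0728]
ee_rot: [[-0.323, -0.947, 0.0], [-0.947, 0.323, 0.0], [-0.0, -0.0, -1.0]]
wrist_force: [-1.2, -0.9, 1.7]
gripper_width: 0.499
gripper_force: 30.0
```

Request:
jog_arm(
  rows=[
    [[0, 0, 0, 0], [0, 0, 0, 0], [0, 0, -0.01, 0], [0, 0, -0.015, 0], [0, 0, 0, -0.1745], [0, 0, 0, -0.1745], [0, 0, 0, -0.1745], [0, 0, 0, -0.1745], [0, 0, 0, -0.1745], [0, 0, 0, -0.1745], [0, 0, 0, -0.1745], [0, 0, 0, -0.1745], [0, 0, 0, -0.1745], [0, 0, 0.015, 0], [0, 0, 0.01, 0], [0, 0, 0, 0]],
  ],
  claw=0.85,
)

```text
time_s: 12.8
tcp_pos: [0.3885, 0.2609, 0.0722]
ee_rot: [[0.946, -0.323, -0.001], [-0.323, -0.946, -0.001], [-0.001, 0.002, -1.0]]
wrist_force: [-0.3, -0.1, 0.1]
gripper_width: 0.845
gripper_force: 0.0
```

Request:
jog_arm(
  rows=[
    [[0, 0, 0, 0], [0, 0, 0, 0], [0, 0, 0, 0], [0, 0, 0, 0], [0, 0, 0, 0]],
  ],
  claw=0.2,
)

```text
time_s: 13.42
tcp_pos: [0.3888, 0.2613, 0.0728]
ee_rot: [[0.946, -0.323, 0.0], [-0.323, -0.946, 0.0], [0.0, -0.0, -1.0]]
wrist_force: [-0.5, -0.2, 1.8]
gripper_width: 0.499
gripper_force: 30.0
```

Request:
jog_arm(
  rows=[
    [[0, 0, -0.02, 0], [0, 0, -0.035, 0], [0, 0, -0.035, 0], [0, 0, -0.015, 0], [0, 0, 0, 0]],
  ],
)

```text
time_s: 14.05
tcp_pos: [0.389, 0.2616, 0.1786]
ee_rot: [[0.946, -0.323, 0.002], [-0.323, -0.946, 0.002], [0.001, -0.003, -1.0]]
wrist_force: [-0.1, -0.2, -0.3]
gripper_width: 0.499
gripper_force: 30.0
```

```bash
cat >> h.py <<'E'
TH=np.radians(-1.8);C=np.array([.4737,-.1158])
def jig(x,y):
    c,s=np.cos(TH),np.sin(TH);return C+[c*x-s*y,s*x+c*y]
E
python3 -c "
from h import *
plan(*jig(-.001,.044),.15,-1.8)"
```

```text
t 14.05 tcp [0.389  0.2616 0.1786] yaw -18.84 F [-0.1 -0.2 -0.3] w 0.0435 g 30.0
turn -0.2975 = 2 x -0.1487
shift [0.0955 0.3306 0.028 ] = 8 x [0.0119 0.0413 0.0035]
```

Request:
jog_arm(
  rows=[
    [[0, 0, 0, -0.1487], [0, 0, 0, -0.1487], [0.0119, 0.0413, 0, 0], [0.0119, 0.0413, 0, 0], [0.0119, 0.0413, 0, 0], [0.0119, 0.0413, 0, 0], [0.0119, 0.0413, 0.007, 0], [0.0119, 0.0413, 0.007, 0], [0.0119, 0.0413, 0.007, 0], [0.0119, 0.0413, 0.007, 0], [0, 0, 0, 0], [0, 0, 0, 0], [0, 0, 0, 0]],
  ],
)

```text
time_s: 15.68
tcp_pos: [0.4732, -0.0713, 0.1494]
ee_rot: [[1.0, -0.03, -0.0], [-0.03, -1.0, 0.0], [-0.0, 0.0, -1.0]]
wrist_force: [0.2, -0.4, -0.6]
gripper_width: 0.504
gripper_force: 30.0
```

```bash
python3 -c "
from h import *
plan(*jig(-.001,.044),.11,-1.8)
crop('top','t2.png',200,180,340,270,5.7)"
```

```text
t 15.68 tcp [ 0.4732 -0.0713  0.1494] yaw -1.73 F [ 0.2 -0.4 -0.6] w 0.0438 g 30.0
turn 0.0012 = 1 x 0.0012
shift [0.0009 0.0005 0.0394] = 1 x [0.0009 0.0005 0.0394]
```

View pics/t2.png

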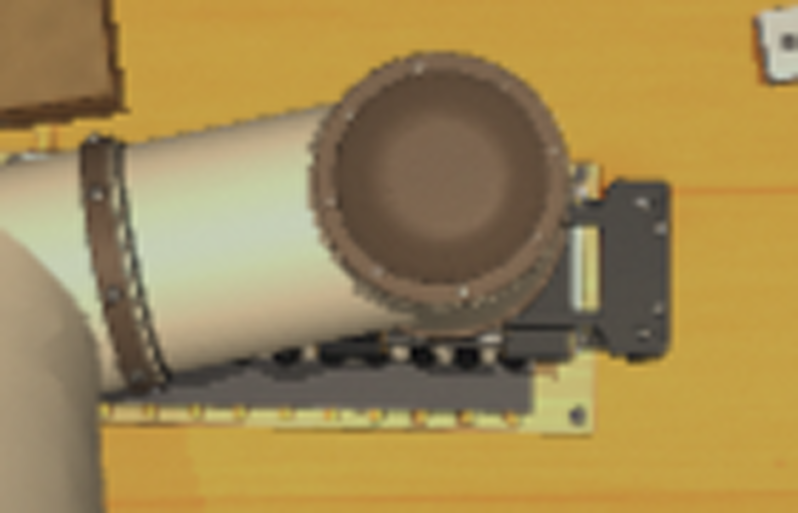

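The arm hides the channel from above, so I'll go by the calibration and feel the force on the way down.

Request:
jog_arm(
  rows=[
    [[0.0009, 0.0005, 0.02, 0], [0, 0, 0.02, 0], [0, 0, 0.01, 0], [0, 0, 0.004, 0], [0, 0, 0, 0]],
  ],
)

```text
time_s: 16.35
tcp_pos: [0.4746, -0.0723, 0.0959]
ee_rot: [[1.0, -0.031, 0.0], [-0.031, -1.0, -0.0], [0.0, 0.0, -1.0]]
wrist_force: [0.1, 0.5, 0.9]
gripper_width: 0.497
gripper_force: 30.0
```

Request:
jog_arm(
  rows=[
    [[0, 0, 0.003, 0], [0, 0, 0.003, 0], [0, 0, 0, 0], [0, 0, 0, 0]],
  ],
)

```text
time_s: 16.85
tcp_pos: [0.4751, -0.0725, 0.0899]
ee_rot: [[1.0, -0.031, 0.002], [-0.031, -1.0, 0.0], [0.002, -0.0, -1.0]]
wrist_force: [1.4, -0.6, -0.2]
gripper_width: 0.501
gripper_force: 30.0
```

Request:
jog_arm(
  rows=[
    [[0, 0, 0.0025, 0], [0, 0, 0.0015, 0], [0, 0, 0, 0], [0, 0, 0, 0]],
  ],
)

```text
time_s: 17.35
tcp_pos: [0.475, -0.0725, 0.0868]
ee_rot: [[1.0, -0.031, 0.001], [-0.031, -1.0, -0.0], [0.001, 0.0, -1.0]]
wrist_force: [-0.4, 0.9, 8.4]
gripper_width: 0.499
gripper_force: 30.0
```

Seated: 8.4 N upward at exactly the bed height. I'll release with a narrow opening and lift.

Request:
jog_arm(
  rows=[
    [[0, 0, 0, 0], [0, 0, 0, 0], [0, 0, 0, 0], [0, 0, -0.01, 0], [0, 0, -0.03, 0], [0, 0, -0.03, 0], [0, 0, -0.02, 0], [0, 0, 0, 0]],
  ],
  claw=0.56,
)

```text
time_s: 18.35
tcp_pos: [0.4752, -0.0724, 0.1776]
ee_rot: [[1.0, -0.031, 0.005], [-0.031, -1.0, 0.001], [0.004, -0.001, -1.0]]
wrist_force: [0.9, 0.0, -0.2]
gripper_width: 0.558
gripper_force: 0.0
```

```bash
python3 -c "
from h import *
plan(.5010,.2870,.17,-44.3)
crop('side','s4.png',230,170,400,320,4)"
```

```text
t 18.35 tcp [ 0.4752 -0.0724  0.1776] yaw -1.79 F [ 0.9  0.  -0.2] w 0.0485 g 0.0
turn 0.7419 = 5 x 0.1484
shift [-0.2326 -0.2752  0.008 ] = 9 x [-0.0258 -0.0306  0.0009]
```

View pics/s4.png

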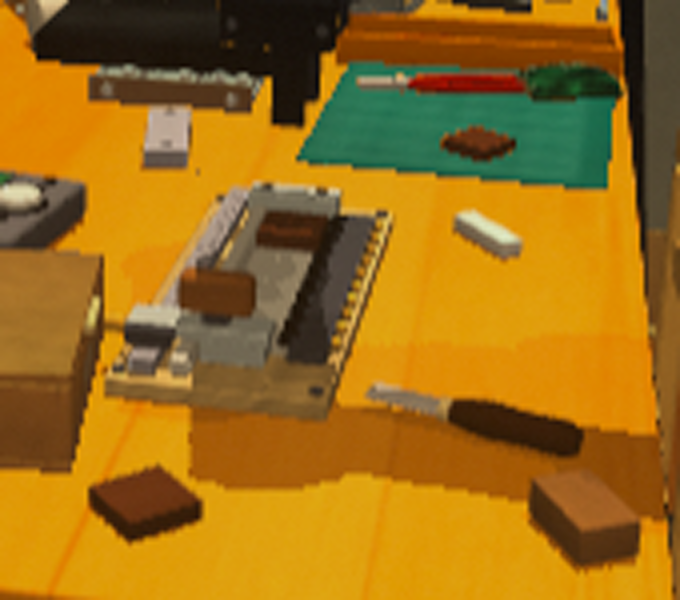

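Tile A lies flat in the channel by the end stop; tile B (145,503) and the mat tile (480,143) are unmoved. Tile A turned out to lie within 1 mm of its top-camera estimate, so a single grip is enough for tile B.

Request:
jog_arm(
  rows=[
    [[0, 0, 0, 0.1484], [0, 0, 0, 0.1484], [0, 0, 0, 0.1484], [0, 0, 0, 0.1484], [0, 0, 0, 0.1484], [-0.0258, -0.0306, 0.0009, 0], [-0.0258, -0.0306, 0.0009, 0], [-0.0258, -0.0306, 0.0009, 0], [-0.0258, -0.0306, 0.0009, 0], [-0.0258, -0.0306, 0.0009, 0], [-0.0258, -0.0306, 0.0009, 0], [-0.0258, -0.0306, 0.0009, 0], [-0.0258, -0.0306, 0.0009, 0], [-0.0258, -0.0306, 0.0009, 0], [0, 0, 0, 0], [0, 0, 0, 0]],
  ],
  claw=0.8,
)

```text
time_s: 20.4
tcp_pos: [0.4999, 0.286, 0.1662]
ee_rot: [[0.715, -0.699, -0.002], [-0.699, -0.715, -0.002], [-0.0, 0.003, -1.0]]
wrist_force: [-0.2, -0.2, -0.1]
gripper_width: 0.803
gripper_force: 0.0
```

```bash
python3 -c "
from h import *
plan(.5011,.2866,.0725,-44.3)
crop('side','s5.png',230,210,360,320,5)"
```

```text
t 20.40 tcp [0.4999 0.286  0.1662] yaw -44.33 F [-0.2 -0.2 -0.1] w 0.0699 g 0.0
turn -0.0005 = 1 x -0.0005
shift [ 0.0005 -0.0016  0.0937] = 3 x [ 0.0002 -0.0005  0.0312]
```

View pics/s5.png

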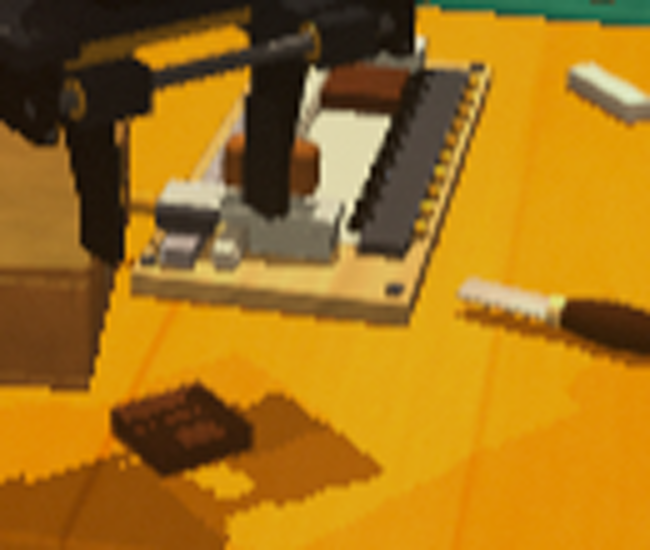

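Finger midpoint (~185 px) lines up with tile B (182,428), and the left finger's landing spot is clear of the box. I'll descend and grip.

Request:
jog_arm(
  rows=[
    [[0.0005, -0.0016, 0.03, 0], [0, 0, 0.03, 0], [0, 0, 0.02, 0], [0, 0, 0.0135, 0], [0, 0, 0, 0], [0, 0, 0, 0]],
  ],
)

```text
time_s: 21.2
tcp_pos: [0.5026, 0.2876, 0.0749]
ee_rot: [[0.715, -0.699, 0.001], [-0.699, -0.715, 0.001], [0.0, -0.002, -1.0]]
wrist_force: [-0.1, 0.3, 1.0]
gripper_width: 0.8
gripper_force: 0.0
```

Request:
jog_arm(
  rows=[
    [[0, 0, 0, 0], [0, 0, 0, 0], [0, 0, 0, 0], [0, 0, 0, 0], [0, 0, 0, 0], [0, 0, 0, 0]],
  ],
  claw=0.2,
)

```text
time_s: 21.95
tcp_pos: [0.5021, 0.2875, 0.0743]
ee_rot: [[0.716, -0.699, 0.0], [-0.699, -0.716, -0.0], [0.0, 0.0, -1.0]]
wrist_force: [-1.3, 0.3, 2.9]
gripper_width: 0.498
gripper_force: 29.9
```

Request:
jog_arm(
  rows=[
    [[0, 0, -0.02, 0], [0, 0, -0.035, 0], [0, 0, -0.035, 0], [0, 0, -0.015, 0], [0, 0, 0, 0], [0, 0, 0, 0]],
  ],
)

```text
time_s: 22.7
tcp_pos: [0.5014, 0.2869, 0.1774]
ee_rot: [[0.715, -0.699, -0.002], [-0.699, -0.715, -0.002], [-0.001, 0.003, -1.0]]
wrist_force: [-0.8, -0.3, -0.8]
gripper_width: 0.5
gripper_force: 29.9
```

```bash
sed -i 's/C=np.array(\[.4737,-.1158\])/C=np.array([.4746,-.1163])/' h.py; python3 -c "
from h import *
plan(*jig(-.001,.110),.16,-1.8)"
```

```text
t 22.70 tcp [0.5014 0.2869 0.1774] yaw -44.34 F [-0.8 -0.3 -0.8] w 0.0435 g 29.9
turn -0.7425 = 5 x -0.1485
shift [-0.0151  0.2939  0.018 ] = 7 x [-0.0022  0.042   0.0026]
```

Request:
jog_arm(
  rows=[
    [[0, 0, 0, -0.1485], [0, 0, 0, -0.1485], [0, 0, 0, -0.1485], [0, 0, 0, -0.1485], [0, 0, 0, -0.1485], [-0.0023, 0.042, 0, 0], [-0.0023, 0.042, 0, 0], [-0.0023, 0.042, 0, 0], [-0.0023, 0.042, 0, 0], [-0.0023, 0.042, 0.006, 0], [-0.0023, 0.042, 0.006, 0], [-0.0023, 0.042, 0.006, 0], [0, 0, 0, 0], [0, 0, 0, 0], [0, 0, 0, 0]],
  ],
)

```text
time_s: 24.58
tcp_pos: [0.4771, -0.0051, 0.1608]
ee_rot: [[1.0, -0.03, -0.0], [-0.03, -1.0, -0.0], [-0.0, 0.0, -1.0]]
wrist_force: [-0.8, 0.2, -0.6]
gripper_width: 0.501
gripper_force: 29.9
```

```bash
sed -i 's/C=np.array(\[.4746,-.1163\])/C=np.array([.4737,-.1160])/' h.py; python3 -c "
from h import *
plan(*jig(-.001,.110),.0975,-1.8)"
```

```text
t 24.57 tcp [ 0.4771 -0.0051  0.1608] yaw -1.71 F [-0.8  0.2 -0.6] w 0.0436 g 29.9
turn 0.0016 = 1 x 0.0016
shift [-0.0009  0.0009  0.0633] = 2 x [-0.0005  0.0005  0.0316]
```

Request:
jog_arm(
  rows=[
    [[-0.0009, 0.0009, 0.025, 0], [0, 0, 0.025, 0], [0, 0, 0.0133, 0], [0, 0, 0, 0], [0, 0, 0, 0]],
  ],
)

```text
time_s: 25.2
tcp_pos: [0.4764, -0.0064, 0.0983]
ee_rot: [[1.0, -0.03, 0.001], [-0.03, -1.0, 0.0], [0.001, -0.0, -1.0]]
wrist_force: [0.1, 0.0, -0.5]
gripper_width: 0.501
gripper_force: 29.9
```

Request:
jog_arm(
  rows=[
    [[0, 0, 0.003, 0], [0, 0, 0.003, 0], [0, 0, 0.002, 0], [0, 0, 0, 0], [0, 0, 0, 0]],
  ],
)

```text
time_s: 25.82
tcp_pos: [0.4766, -0.0065, 0.0899]
ee_rot: [[1.0, -0.031, 0.002], [-0.031, -1.0, 0.0], [0.002, -0.0, -1.0]]
wrist_force: [2.8, -1.3, 0.0]
gripper_width: 0.501
gripper_force: 29.9
```

Request:
jog_arm(
  rows=[
    [[0, 0, 0.0015, 0], [0, 0, 0.001, 0], [0, 0, 0, 0], [0, 0, 0, 0]],
  ],
)

```text
time_s: 26.32
tcp_pos: [0.4765, -0.0066, 0.0882]
ee_rot: [[1.0, -0.03, 0.001], [-0.03, -1.0, 0.0], [0.001, -0.0, -1.0]]
wrist_force: [1.4, -0.4, 7.0]
gripper_width: 0.501
gripper_force: 29.9
```

Request:
jog_arm(
  rows=[
    [[0, 0, 0, 0], [0, 0, 0, 0], [0, 0, 0, 0], [0, 0, -0.01, 0], [0, 0, -0.03, 0], [0, 0, -0.03, 0], [0, 0, -0.02, 0], [0, 0, 0, 0]],
  ],
  claw=0.56,
)

```text
time_s: 27.32
tcp_pos: [0.4767, -0.0065, 0.1792]
ee_rot: [[1.0, -0.031, 0.004], [-0.031, -1.0, 0.001], [0.004, -0.001, -1.0]]
wrist_force: [-0.2, -1.1, -0.8]
gripper_width: 0.559
gripper_force: 0.0
```

Run:
```python
from h import *
im=capture("top")[:,:,::-1];x,y=370,274
p=im[y-24:y+25,x-24:x+25].astype(int);m=(np.abs(p-[43,71,122]).sum(2)<70).astype(np.uint8)
ct=max(cv2.findContours(m,0,1)[0],key=len)[:,0]+[x-24,y-24]
w=np.array([p2w("top",u,v,.014)[:2] for u,v in ct],np.float32)*1000;print(len(ct),cv2.minAreaRect(w))
plan(.3575,-.3235,.17,-34.3)
```

```text
53 ((357.44708251953125, -323.82513427734375), (44.7136344909668, 44.4892692565918), 56.76919937133789)
t 27.38 tcp [ 0.4759 -0.0067  0.1779] yaw -1.79 F [-0.4 -0.7 -0.4] w 0.0488 g 0.0
turn 0.5673 = 4 x 0.1418
shift [0.0807 0.3285 0.0075] = 8 x [0.0101 0.0411 0.0009]
```

Request:
jog_arm(
  rows=[
    [[0, 0, 0, 0.1418], [0, 0, 0, 0.1418], [0, 0, 0, 0.1418], [0, 0, 0, 0.1418], [0.0101, 0.0411, 0.0009, 0], [0.0101, 0.0411, 0.0009, 0], [0.0101, 0.0411, 0.0009, 0], [0.0101, 0.0411, 0.0009, 0], [0.0101, 0.0411, 0.0009, 0], [0.0101, 0.0411, 0.0009, 0], [0.0101, 0.0411, 0.0009, 0], [0.0101, 0.0411, 0.0009, 0], [0, 0, 0, 0], [0, 0, 0, 0]],
  ],
  claw=0.8,
)

```text
time_s: 29.12
tcp_pos: [0.357, -0.3236, 0.1691]
ee_rot: [[0.826, -0.564, -0.002], [-0.564, -0.826, 0.001], [-0.002, 0.0, -1.0]]
wrist_force: [-0.2, 0.7, -0.6]
gripper_width: 0.802
gripper_force: 0.0
```

```bash
python3 -c "
from h import *
plan(.3574,-.3235,.0755,-33.8)
crop('side','s6.png',240,160,400,280,5)"
```

```text
t 29.12 tcp [ 0.357  -0.3236  0.1691] yaw -34.32 F [-0.2  0.7 -0.6] w 0.0698 g 0.0
turn -0.009 = 1 x -0.0090
shift [ 0.0005 -0.0004  0.0936] = 3 x [ 0.0002 -0.0001  0.0312]
```

View pics/s6.png

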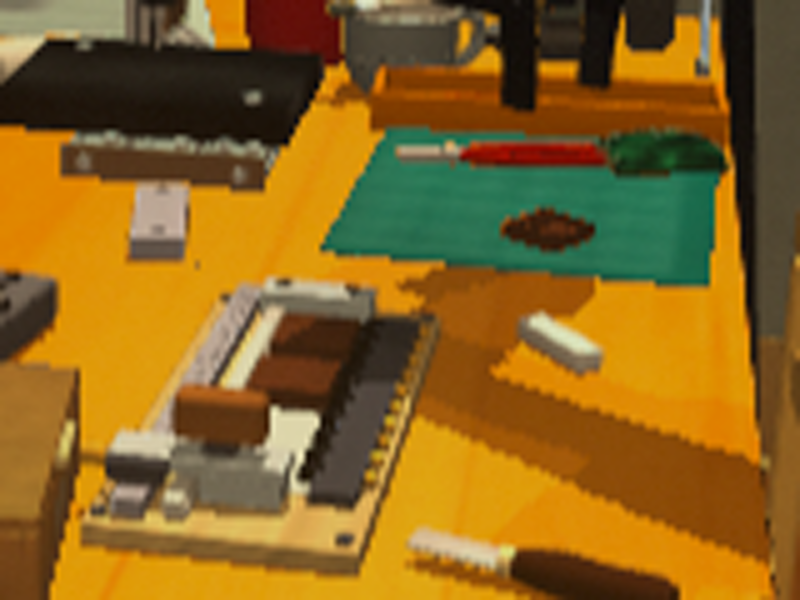

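Two squares lie flat in the channel at (320,340) and (295,375). The third is on the mat at (548,229), below the fingers, with the pliers clear behind it.

Request:
jog_arm(
  rows=[
    [[0.0005, -0.0004, 0.03, -0.009], [0, 0, 0.03, 0], [0, 0, 0.02, 0], [0, 0, 0.0125, 0], [0, 0, 0, 0], [0, 0, 0, 0]],
  ],
)

```text
time_s: 29.92
tcp_pos: [0.3589, -0.3239, 0.0782]
ee_rot: [[0.832, -0.555, 0.001], [-0.555, -0.832, -0.001], [0.001, -0.0, -1.0]]
wrist_force: [0.0, 0.1, 0.1]
gripper_width: 0.799
gripper_force: 0.0
```

Request:
jog_arm(
  rows=[
    [[0, 0, 0, 0], [0, 0, 0, 0], [0, 0, 0, 0], [0, 0, 0, 0], [0, 0, 0, 0], [0, 0, 0, 0]],
  ],
  claw=0.2,
)

```text
time_s: 30.68
tcp_pos: [0.3583, -0.324, 0.0778]
ee_rot: [[0.831, -0.556, 0.0], [-0.556, -0.831, -0.0], [0.0, 0.0, -1.0]]
wrist_force: [-0.8, 0.5, 2.9]
gripper_width: 0.501
gripper_force: 30.0
```

Request:
jog_arm(
  rows=[
    [[0, 0, -0.02, 0], [0, 0, -0.035, 0], [0, 0, -0.035, 0], [0, 0, -0.015, 0], [0, 0, 0, 0], [0, 0, 0, 0]],
  ],
)

```text
time_s: 31.42
tcp_pos: [0.3576, -0.3235, 0.1815]
ee_rot: [[0.831, -0.556, -0.002], [-0.556, -0.831, 0.001], [-0.002, -0.0, -1.0]]
wrist_force: [-0.0, -0.6, -0.6]
gripper_width: 0.501
gripper_force: 30.0
```

```bash
python3 -c "
from h import *
plan(*jig(-.001,.1755),.16,-1.8)"
```

```text
t 31.43 tcp [ 0.3576 -0.3235  0.1815] yaw -33.78 F [-0.  -0.6 -0.6] w 0.0436 g 30.0
turn -0.5581 = 4 x -0.1395
shift [ 0.1085 -0.3865  0.0218] = 9 x [ 0.0121 -0.0429  0.0024]
```

Request:
jog_arm(
  rows=[
    [[0, 0, 0, -0.1395], [0, 0, 0, -0.1395], [0, 0, 0, -0.1395], [0, 0, 0, -0.1395], [0.0121, -0.0429, 0.0024, 0], [0.0121, -0.0429, 0.0024, 0], [0.0121, -0.0429, 0.0024, 0], [0.0121, -0.0429, 0.0024, 0], [0.0121, -0.0429, 0.0024, 0], [0.0121, -0.0429, 0.0024, 0], [0.0121, -0.0429, 0.0024, 0], [0.0121, -0.0429, 0.0024, 0], [0.0121, -0.0429, 0.0024, 0], [0, 0, 0, 0], [0, 0, 0, 0], [0, 0, 0, 0]],
  ],
)

```text
time_s: 33.42
tcp_pos: [0.4785, 0.0576, 0.1605]
ee_rot: [[0.999, -0.033, -0.001], [-0.033, -0.999, -0.001], [-0.001, 0.001, -1.0]]
wrist_force: [-0.2, 0.0, 0.1]
gripper_width: 0.5
gripper_force: 30.0
```

```bash
python3 -c "
from h import *
plan(*jig(-.001,.1755),.0985,-1.8)"
```

```text
t 33.42 tcp [0.4785 0.0576 0.1605] yaw -1.86 F [-0.2  0.   0.1] w 0.0435 g 30.0
turn -0.0011 = 1 x -0.0011
shift [-0.0002 -0.0018  0.062 ] = 2 x [-0.0001 -0.0009  0.031 ]
```

Request:
jog_arm(
  rows=[
    [[-0.0002, -0.0018, 0.025, 0], [0, 0, 0.025, 0], [0, 0, 0.012, 0], [0, 0, 0, 0], [0, 0, 0, 0]],
  ],
)

```text
time_s: 34.05
tcp_pos: [0.4794, 0.0604, 0.0996]
ee_rot: [[1.0, -0.032, 0.001], [-0.032, -1.0, 0.0], [0.001, -0.001, -1.0]]
wrist_force: [0.3, -0.3, -0.9]
gripper_width: 0.5
gripper_force: 30.0
```

Request:
jog_arm(
  rows=[
    [[0, 0, 0.003, 0], [0, 0, 0.003, 0], [0, 0, 0.002, 0], [0, 0, 0, 0], [0, 0, 0, 0]],
  ],
)

```text
time_s: 34.67
tcp_pos: [0.4795, 0.0607, 0.0911]
ee_rot: [[1.0, -0.031, 0.001], [-0.031, -1.0, 0.001], [0.001, -0.001, -1.0]]
wrist_force: [2.9, 0.0, 0.1]
gripper_width: 0.503
gripper_force: 30.0
```

Request:
jog_arm(
  rows=[
    [[0, 0, 0.0015, 0], [0, 0, 0.001, 0], [0, 0, 0, 0], [0, 0, 0, 0]],
  ],
)

```text
time_s: 35.17
tcp_pos: [0.4795, 0.0606, 0.0897]
ee_rot: [[1.0, -0.03, 0.001], [-0.03, -1.0, 0.0], [0.001, -0.0, -1.0]]
wrist_force: [0.8, -0.0, 10.0]
gripper_width: 0.504
gripper_force: 30.0
```

Request:
jog_arm(
  rows=[
    [[0, 0, 0, 0], [0, 0, 0, 0], [0, 0, 0, 0], [0, 0, -0.01, 0], [0, 0, -0.03, 0], [0, 0, -0.03, 0], [0, 0, -0.02, 0], [0, 0, 0, 0]],
  ],
  claw=0.56,
)

```text
time_s: 36.17
tcp_pos: [0.4797, 0.0608, 0.1804]
ee_rot: [[1.0, -0.031, 0.004], [-0.031, -1.0, 0.002], [0.004, -0.002, -1.0]]
wrist_force: [-0.9, -0.5, -0.0]
gripper_width: 0.557
gripper_force: 0.0
```

```bash
python3 -c "
from h import *
plan(.4932,.1222,.15,-91.8)"
```

```text
t 36.17 tcp [0.4797 0.0608 0.1804] yaw -1.78 F [-0.9 -0.5 -0. ] w 0.0485 g 0.0
turn 1.5711 = 9 x 0.1746
shift [-0.0618 -0.0114  0.0305] = 2 x [-0.0309 -0.0057  0.0153]
```

Request:
jog_arm(
  rows=[
    [[0, 0, 0, 0.1746], [0, 0, 0, 0.1746], [0, 0, 0, 0.1746], [0, 0, 0, 0.1746], [0, 0, 0, 0.1746], [0, 0, 0, 0.1746], [0, 0, 0, 0.1746], [0, 0, 0, 0.1746], [0, 0, 0, 0.1746], [-0.0309, -0.0057, 0.005, 0], [-0.0309, -0.0057, 0, 0], [0, 0, 0, 0], [0, 0, 0, 0], [0, 0, 0, 0]],
  ],
  claw=0.85,
)

```text
time_s: 37.92
tcp_pos: [0.4919, 0.121, 0.1731]
ee_rot: [[-0.033, -0.999, -0.001], [-0.999, 0.033, -0.0], [0.001, 0.001, -1.0]]
wrist_force: [0.4, 0.4, 0.1]
gripper_width: 0.849
gripper_force: 0.0
```

```bash
python3 -c "
from h import *
plan(.4932,.1222,.118,-91.8)
crop('side','s7.png',240,170,400,290,5)"
```

```text
t 37.92 tcp [0.4919 0.121  0.1731] yaw -91.87 F [0.4 0.4 0.1] w 0.0739 g 0.0
turn -0.0013 = 1 x -0.0013
shift [-0.0012 -0.0014  0.0551] = 2 x [-0.0006 -0.0007  0.0276]
```

View pics/s7.png

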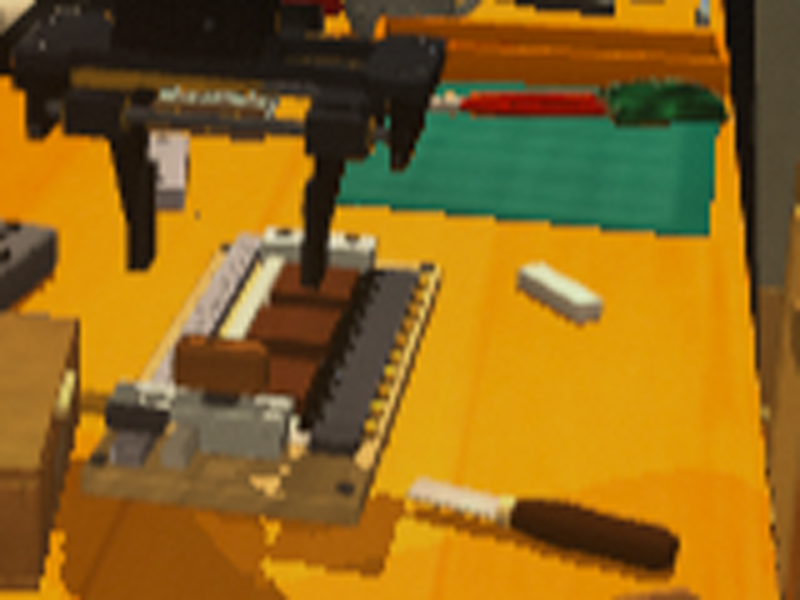

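All three squares sit flat in the channel, with the jaw behind them and the fingers above its grip (222,365). I'll grip it.

Request:
jog_arm(
  rows=[
    [[-0.0012, -0.0014, 0.02, 0], [0, 0, 0.02, 0], [0, 0, 0.015, 0], [0, 0, 0, 0]],
  ],
)

```text
time_s: 38.48
tcp_pos: [0.4932, 0.1224, 0.1175]
ee_rot: [[-0.032, -0.999, -0.002], [-0.999, 0.032, -0.001], [0.001, 0.002, -1.0]]
wrist_force: [0.1, -0.4, 0.4]
gripper_width: 0.847
gripper_force: 0.0
```

Request:
jog_arm(
  rows=[
    [[0, 0, 0, 0], [0, 0, 0, 0], [0, 0, 0, 0], [0, 0, 0, 0], [0, 0, 0, 0]],
  ],
  claw=0,
)

```text
time_s: 39.1
tcp_pos: [0.4935, 0.123, 0.1188]
ee_rot: [[-0.032, -0.999, -0.0], [-0.999, 0.032, -0.0], [0.0, 0.0, -1.0]]
wrist_force: [-3.3, 0.6, 4.6]
gripper_width: 0.526
gripper_force: 30.0
```

Request:
jog_arm(
  rows=[
    [[0.006, 0, 0, 0], [0.008, 0, 0, 0], [0.008, 0, 0, 0], [0.008, 0, 0, 0], [0.008, 0, 0, 0], [0.008, 0, 0, 0], [0.008, 0, 0, 0], [0.008, 0, 0, 0], [0.008, 0, 0, 0], [0.008, 0, 0, 0], [0.006, 0, 0, 0], [0, 0, 0, 0], [0, 0, 0, 0]],
  ],
)

```text
time_s: 40.72
tcp_pos: [0.4907, 0.0395, 0.1188]
ee_rot: [[-0.032, -0.999, -0.0], [-0.999, 0.032, 0.001], [-0.001, 0.0, -1.0]]
wrist_force: [-4.2, 3.9, 5.2]
gripper_width: 0.527
gripper_force: 30.0
```

Request:
jog_arm(
  rows=[
    [[0.002, 0, 0, 0], [0.002, 0, 0, 0], [0.002, 0, 0, 0], [0.0015, 0, 0, 0], [0, 0, 0, 0]],
  ],
)

```text
time_s: 41.35
tcp_pos: [0.4905, 0.0324, 0.1188]
ee_rot: [[-0.032, -0.999, -0.0], [-0.999, 0.032, 0.001], [-0.001, 0.0, -1.0]]
wrist_force: [-4.4, 4.9, 5.0]
gripper_width: 0.527
gripper_force: 30.0
```

Request:
jog_arm(
  rows=[
    [[0.0007, 0, 0, 0], [0.0007, 0, 0, 0], [0, 0, 0, 0], [0, 0, 0, 0]],
  ],
)

```text
time_s: 41.85
tcp_pos: [0.4904, 0.0311, 0.1188]
ee_rot: [[-0.032, -0.999, -0.0], [-0.999, 0.032, 0.001], [-0.001, 0.0, -1.0]]
wrist_force: [-4.7, 7.0, 6.1]
gripper_width: 0.523
gripper_force: 30.0
```

Request:
jog_arm(
  rows=[
    [[0.0007, 0, 0, 0], [0, 0, 0, 0], [0, 0, 0, 0]],
  ],
)

```text
time_s: 42.22
tcp_pos: [0.4905, 0.0304, 0.1188]
ee_rot: [[-0.032, -0.999, -0.0], [-0.999, 0.032, 0.001], [-0.001, 0.0, -1.0]]
wrist_force: [-4.3, 7.1, 6.3]
gripper_width: 0.527
gripper_force: 30.0
```

Request:
jog_arm(
  rows=[
    [[0.0007, 0, 0, 0], [0, 0, 0, 0], [0, 0, 0, 0]],
  ],
)

```text
time_s: 42.6
tcp_pos: [0.4904, 0.0299, 0.1188]
ee_rot: [[-0.032, -0.999, -0.0], [-0.999, 0.032, 0.002], [-0.002, 0.0, -1.0]]
wrist_force: [-5.3, 8.9, 5.4]
gripper_width: 0.528
gripper_force: 30.0
```

Request:
jog_arm(
  rows=[
    [[0.0007, 0, 0, 0], [0, 0, 0, 0], [0, 0, 0, 0]],
  ],
)

```text
time_s: 42.98
tcp_pos: [0.4904, 0.0298, 0.1188]
ee_rot: [[-0.032, -0.999, 0.0], [-0.999, 0.032, 0.002], [-0.002, -0.0, -1.0]]
wrist_force: [-5.9, 11.1, 6.0]
gripper_width: 0.527
gripper_force: 30.0
```

Request:
jog_arm(
  rows=[
    [[0.0007, 0, 0, 0], [0, 0, 0, 0], [0, 0, 0, 0]],
  ],
)

```text
time_s: 43.35
tcp_pos: [0.4904, 0.0297, 0.1188]
ee_rot: [[-0.032, -0.999, 0.0], [-0.999, 0.032, 0.003], [-0.003, -0.0, -1.0]]
wrist_force: [-7.4, 13.8, 6.9]
gripper_width: 0.525
gripper_force: 30.0
```

The row is tight: 13.8 N at the wrist with no further motion. I'll release the jaw, lift and measure the bar.

Request:
jog_arm(
  rows=[
    [[0, 0, 0, 0], [0, 0, 0, 0], [0, 0, 0, 0], [0, 0, -0.03, 0], [0, 0, -0.04, 0], [0, 0, -0.02, 0], [0, 0, 0, 0]],
  ],
  claw=0.85,
)

```text
time_s: 44.22
tcp_pos: [0.4915, 0.0273, 0.2099]
ee_rot: [[-0.032, -0.999, 0.004], [-0.999, 0.032, 0.001], [-0.001, -0.004, -1.0]]
wrist_force: [-0.8, -1.4, -0.7]
gripper_width: 0.848
gripper_force: 0.0
```

Run:
```python
from h import *
im=cv2.imread("raw_top.png");x,y=352,185
hsv=cv2.cvtColor(im,cv2.COLOR_BGR2HSV)[y-18:y+19,x-26:x+27]
m=(hsv[:,:,1]<75).astype(np.uint8);n,l,s,c=cv2.connectedComponentsWithStats(m);k=l[18,26]
ct=max(cv2.findContours((l==k).astype(np.uint8),0,1)[0],key=len)[:,0]+[x-26,y-18]
w=np.array([p2w("top",u,v,.016)[:2] for u,v in ct],np.float32)*1000;print(len(ct),s[k],cv2.minAreaRect(w),cv2.boxPoints(cv2.minAreaRect(w)).round(1).tolist())
plan(.6085,-.2835,.18,-80.3)
```

```text
95 [  7   9  40  18 474] ((609.5474853515625, -282.5846252441406), (35.06476974487305, 110.33106994628906), 9.777120590209961) [[582.9000244140625, -231.1999969482422], [601.5999755859375, -339.8999938964844], [636.2000122070312, -334.0], [617.5, -225.1999969482422]]
t 44.23 tcp [0.4915 0.0273 0.2099] yaw -91.84 F [-0.8 -1.4 -0.7] w 0.0737 g 0.0
turn -0.2015 = 2 x -0.1007
shift [ 0.3261 -0.0629  0.0299] = 8 x [ 0.0408 -0.0079  0.0037]
```

Request:
jog_arm(
  rows=[
    [[0, 0, 0, -0.1007], [0, 0, 0, -0.1007], [0.0408, -0.0079, 0.0037, 0], [0.0408, -0.0079, 0.0037, 0], [0.0408, -0.0079, 0.0037, 0], [0.0408, -0.0079, 0.0037, 0], [0.0408, -0.0079, 0.0037, 0], [0.0408, -0.0079, 0.0037, 0], [0.0408, -0.0079, 0.0037, 0], [0.0408, -0.0079, 0.0037, 0], [0, 0, 0, 0], [0, 0, 0, 0], [0, 0, 0, 0]],
  ],
)

```text
time_s: 45.85
tcp_pos: [0.6078, -0.2827, 0.1785]
ee_rot: [[0.17, -0.985, -0.001], [-0.985, -0.17, 0.0], [-0.0, 0.001, -1.0]]
wrist_force: [0.2, -0.9, -0.1]
gripper_width: 0.852
gripper_force: 0.0
```

```bash
python3 -c "
from h import *
plan(.6090,-.2828,.0735,-80.3)
crop('side','s8.png',230,130,390,250,5)"
```

```text
t 45.85 tcp [ 0.6078 -0.2827  0.1785] yaw -80.23 F [ 0.2 -0.9 -0.1] w 0.0741 g 0.0
turn 0.0012 = 1 x 0.0012
shift [ 0.0003 -0.0013  0.105 ] = 3 x [ 0.0001 -0.0004  0.035 ]
```

View pics/s8.png

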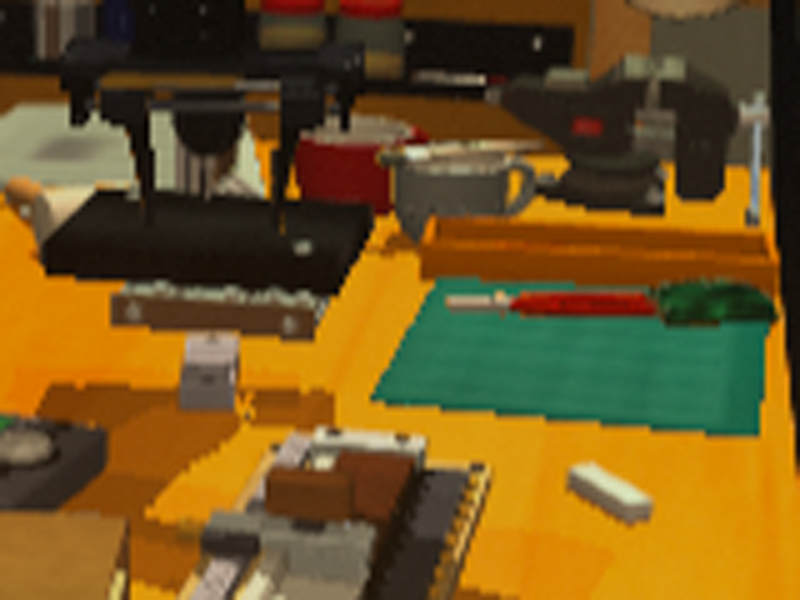

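The jaw is closed on the row. The fingers are centred over the bar (210,350) and clear of the drill press. I'll descend and grip the bar.

Request:
jog_arm(
  rows=[
    [[0.0003, -0.0013, 0.03, 0], [0, 0, 0.03, 0], [0, 0, 0.025, 0], [0, 0, 0.0175, 0], [0, 0, 0, 0], [0, 0, 0, 0]],
  ],
)

```text
time_s: 46.65
tcp_pos: [0.6102, -0.2838, 0.0776]
ee_rot: [[0.169, -0.986, 0.002], [-0.986, -0.169, -0.001], [0.001, -0.002, -1.0]]
wrist_force: [0.8, -0.2, 0.3]
gripper_width: 0.853
gripper_force: 0.0
```

Request:
jog_arm(
  rows=[
    [[0, 0, 0, 0], [0, 0, 0, 0], [0, 0, 0, 0], [0, 0, 0, 0], [0, 0, 0, 0], [0, 0, 0, 0], [0, 0, 0, 0]],
  ],
  claw=0.1,
)

```text
time_s: 47.52
tcp_pos: [0.6094, -0.2838, 0.0764]
ee_rot: [[0.169, -0.986, -0.0], [-0.986, -0.169, -0.0], [-0.0, 0.0, -1.0]]
wrist_force: [-1.6, -0.4, 0.4]
gripper_width: 0.406
gripper_force: 30.0
```

Request:
jog_arm(
  rows=[
    [[0, 0, -0.01, 0], [0, 0, -0.025, 0], [0, 0, -0.035, 0], [0, 0, -0.03, 0], [0, 0, -0.01, 0], [0, 0, 0, 0], [0, 0, 0, 0]],
  ],
)

```text
time_s: 48.4
tcp_pos: [0.6085, -0.2834, 0.1843]
ee_rot: [[0.168, -0.986, -0.004], [-0.986, -0.168, 0.001], [-0.002, 0.003, -1.0]]
wrist_force: [-0.1, -0.2, -4.3]
gripper_width: 0.41
gripper_force: 30.0
```

```bash
python3 -c "
from h import *
plan(*jig(0,.066),.16,-91.8)"
```

```text
t 48.40 tcp [ 0.6085 -0.2834  0.1843] yaw -80.30 F [-0.1 -0.2 -4.3] w 0.0356 g 30.0
turn 0.2006 = 2 x 0.1003
shift [-0.229   0.1399  0.0251] = 6 x [-0.0382  0.0233  0.0042]
```

Request:
jog_arm(
  rows=[
    [[0, 0, 0, 0.1003], [0, 0, 0, 0.1003], [-0.0382, 0.0233, 0.0042, 0], [-0.0382, 0.0233, 0.0042, 0], [-0.0382, 0.0233, 0.0042, 0], [-0.0382, 0.0233, 0.0042, 0], [-0.0382, 0.0233, 0.0042, 0], [-0.0382, 0.0233, 0.0042, 0], [0, 0, 0, 0], [0, 0, 0, 0], [0, 0, 0, 0]],
  ],
)

```text
time_s: 49.78
tcp_pos: [0.4773, -0.0509, 0.1609]
ee_rot: [[-0.032, -0.999, -0.0], [-0.999, 0.032, -0.0], [0.0, 0.0, -1.0]]
wrist_force: [-0.9, 0.1, -3.6]
gripper_width: 0.403
gripper_force: 30.0
```

```bash
python3 -c "
from h import *
plan(*jig(0,.066),.107,-91.8)
crop('side','s9.png',260,180,360,255,8)"
```

```text
t 49.77 tcp [ 0.4773 -0.0509  0.1609] yaw -91.84 F [-0.9  0.1 -3.6] w 0.0351 g 30.0
turn -0.0006 = 1 x -0.0006
shift [-0.0009  0.0016  0.0539] = 2 x [-0.0004  0.0008  0.027 ]
```

View pics/s9.png

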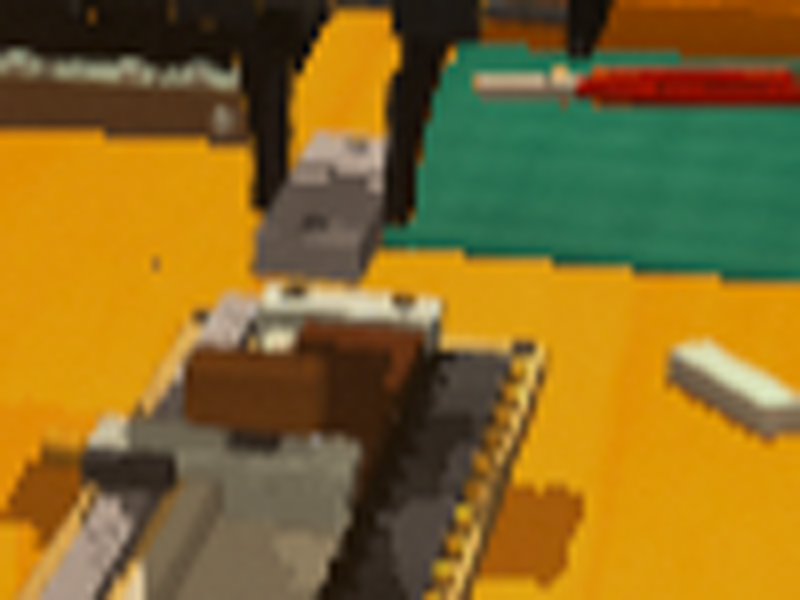

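The bar is held level and lined up over the channel, with the row closed under it. I'll lower it, watching the force.

Request:
jog_arm(
  rows=[
    [[-0.0009, 0.0016, 0.02, 0], [0, 0, 0.02, 0], [0, 0, 0.0115, 0], [0, 0, 0, 0], [0, 0, 0, 0]],
  ],
)

```text
time_s: 50.45
tcp_pos: [0.4759, -0.0495, 0.1102]
ee_rot: [[-0.031, -1.0, 0.001], [-1.0, 0.031, 0.0], [-0.0, -0.001, -1.0]]
wrist_force: [0.5, 0.1, -3.4]
gripper_width: 0.411
gripper_force: 30.0
```

Request:
jog_arm(
  rows=[
    [[0, 0, 0.002, 0], [0, 0, 0.002, 0], [0, 0, 0.001, 0], [0, 0, 0, 0], [0, 0, 0, 0]],
  ],
)

```text
time_s: 51.08
tcp_pos: [0.4753, -0.0494, 0.1047]
ee_rot: [[-0.031, -1.0, 0.0], [-1.0, 0.031, -0.0], [0.0, -0.0, -1.0]]
wrist_force: [0.6, 0.7, -2.6]
gripper_width: 0.409
gripper_force: 30.0
```

Request:
jog_arm(
  rows=[
    [[0, 0, 0.001, 0], [0, 0, 0.001, 0], [0, 0, 0, 0], [0, 0, 0, 0]],
  ],
)

```text
time_s: 51.58
tcp_pos: [0.4752, -0.0494, 0.1026]
ee_rot: [[-0.031, -1.0, -0.0], [-1.0, 0.031, -0.0], [0.0, 0.0, -1.0]]
wrist_force: [-0.4, -0.1, -3.9]
gripper_width: 0.41
gripper_force: 30.0
```

Request:
jog_arm(
  rows=[
    [[0, 0, 0.0007, 0], [0, 0, 0, 0], [0, 0, 0, 0]],
  ],
)

```text
time_s: 51.95
tcp_pos: [0.4752, -0.0494, 0.1023]
ee_rot: [[-0.031, -1.0, 0.0], [-1.0, 0.031, -0.0], [0.0, -0.0, -1.0]]
wrist_force: [-2.1, 1.2, 1.7]
gripper_width: 0.407
gripper_force: 30.0
```

Contact felt. I'll release the bar, lift, and look at the bar and the key.

Request:
jog_arm(
  rows=[
    [[0, 0, 0, 0], [0, 0, 0, 0], [0, 0, 0, 0], [0, 0, 0, 0], [0, 0, -0.015, 0], [0, 0, -0.03, 0], [0, 0, -0.035, 0], [0, 0, 0, 0]],
  ],
  claw=0.6,
)

```text
time_s: 52.95
tcp_pos: [0.4769, -0.0492, 0.1846]
ee_rot: [[-0.031, -1.0, 0.007], [-1.0, 0.031, 0.001], [-0.001, -0.007, -1.0]]
wrist_force: [-0.2, 0.5, -0.4]
gripper_width: 0.599
gripper_force: 0.0
```

```bash
python3 -c "
from h import *
plan(.6667,-.050,.15,-91.8)
crop('side','s10.png',180,180,340,300,5)"
```

```text
t 52.95 tcp [ 0.4769 -0.0492  0.1846] yaw -91.75 F [-0.2  0.5 -0.4] w 0.0521 g 0.0
turn 0.0009 = 1 x 0.0009
shift [-0.0051 -0.1895  0.0358] = 5 x [-0.001  -0.0379  0.0072]
```

View pics/s10.png

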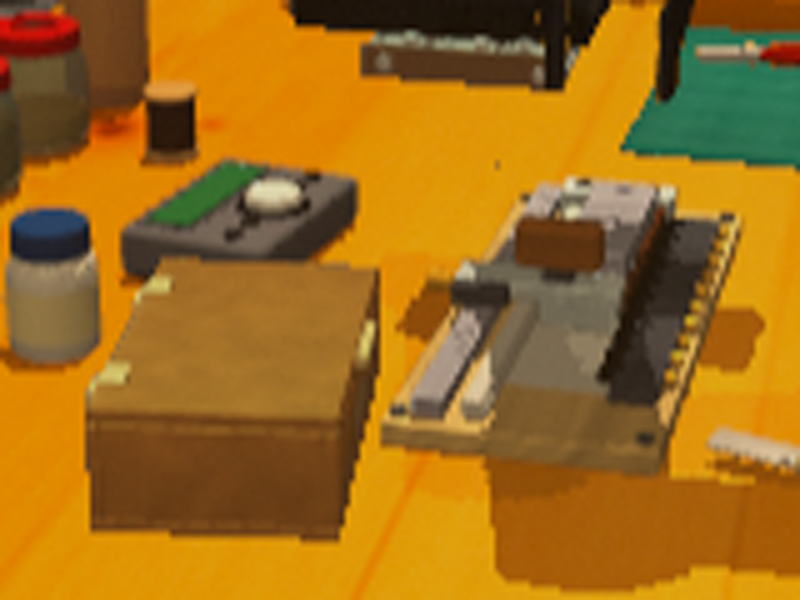

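The bar lies on the row between stop and jaw, and the key top is at (275,193), which I'll triangulate.

```bash
python3 -c "
from h import *
print(p2w('side',180+275/5,180+193/5,.042),p2w('top',185+341/4,130+134/4,.042))
plan(.6665,-.049,.135,-91.8)"
```

```text
[ 0.66408402 -0.04401064  0.042     ] [ 0.6670934  -0.05094806  0.042     ]
t 53.00 tcp [ 0.4757 -0.0493  0.1829] yaw -91.79 F [-0.1  1.3 -0.2] w 0.0520 g 0.0
turn 0.0002 = 1 x 0.0002
shift [-0.0062 -0.1906  0.0484] = 5 x [-0.0012 -0.0381  0.0097]
```

Request:
jog_arm(
  rows=[
    [[-0.0012, -0.0381, 0, 0], [-0.0012, -0.0381, 0, 0], [-0.0012, -0.0381, 0, 0], [-0.0012, -0.0381, 0.02, 0], [-0.0012, -0.0381, 0.028, 0], [0, 0, 0, 0], [0, 0, 0, 0], [0, 0, 0, 0]],
  ],
  claw=0,
)

```text
time_s: 54.0
tcp_pos: [0.6653, -0.0493, 0.1349]
ee_rot: [[-0.031, -1.0, 0.001], [-1.0, 0.031, 0.0], [-0.0, -0.001, -1.0]]
wrist_force: [0.5, 0.1, 0.7]
gripper_width: 0.005
gripper_force: 0.0
```

```bash
python3 -c "
from h import *
plan(.6665,-.049,.116,-91.8)"
```

```text
t 54.00 tcp [ 0.6653 -0.0493  0.1349] yaw -91.76 F [0.5 0.1 0.7] w 0.0004 g 0.0
turn 0.0006 = 1 x 0.0006
shift [-0.0003 -0.0012  0.0189] = 1 x [-0.0003 -0.0012  0.0189]
```

Request:
jog_arm(
  rows=[
    [[0, -0.0012, 0.012, 0], [0, 0, 0.007, 0], [0, 0, 0, 0], [0, 0, 0, 0], [0, 0, 0, 0]],
  ],
)

```text
time_s: 54.62
tcp_pos: [0.6672, -0.0493, 0.1153]
ee_rot: [[-0.031, -1.0, 0.001], [-1.0, 0.031, 0.0], [-0.0, -0.001, -1.0]]
wrist_force: [-0.5, -0.3, 0.1]
gripper_width: 0.002
gripper_force: 0.0
```

Request:
jog_arm(
  rows=[
    [[0, 0, 0.001, 0], [0, 0, 0.001, 0], [0, 0, 0.001, 0], [0, 0, 0, 0], [0, 0, 0, 0]],
  ],
)

```text
time_s: 55.25
tcp_pos: [0.6671, -0.0493, 0.112]
ee_rot: [[-0.031, -1.0, 0.0], [-1.0, 0.031, -0.0], [0.0, -0.0, -1.0]]
wrist_force: [0.2, 0.6, 0.1]
gripper_width: 0.004
gripper_force: 0.3
```

Request:
jog_arm(
  rows=[
    [[0, 0, 0.001, 0], [0, 0, 0.0007, 0], [0, 0, 0, 0]],
  ],
)

```text
time_s: 55.62
tcp_pos: [0.6671, -0.0493, 0.1107]
ee_rot: [[-0.031, -1.0, 0.0], [-1.0, 0.031, -0.0], [0.0, -0.0, -1.0]]
wrist_force: [-1.4, 0.0, 4.4]
gripper_width: 0.005
gripper_force: 2.1
```

Request:
jog_arm(
  rows=[
    [[0, 0, 0.001, 0], [0, 0, 0.0007, 0], [0, 0, 0, 0], [0, 0, 0, 0]],
  ],
)

```text
time_s: 56.12
tcp_pos: [0.667, -0.0494, 0.1084]
ee_rot: [[-0.031, -1.0, -0.0], [-1.0, 0.031, -0.0], [0.0, 0.0, -1.0]]
wrist_force: [-1.6, -0.5, 2.0]
gripper_width: 0.009
gripper_force: 1.6
```

Request:
jog_arm(
  rows=[
    [[0, 0, 0.0004, 0], [0, 0, 0, 0], [0, 0, 0, 0]],
  ],
)

```text
time_s: 56.5
tcp_pos: [0.667, -0.0493, 0.1081]
ee_rot: [[-0.031, -1.0, -0.0], [-1.0, 0.031, 0.0], [-0.0, 0.0, -1.0]]
wrist_force: [-0.5, 0.3, 3.4]
gripper_width: 0.005
gripper_force: 1.5
```

Request:
jog_arm(
  rows=[
    [[0, 0, -0.003, 0], [0, 0, -0.01, 0], [0, 0, -0.03, 0], [0, 0, -0.03, 0], [0, 0, -0.02, 0], [0, 0, 0, 0], [0, 0, 0, 0], [0, 0, 0, 0]],
  ],
)

```text
time_s: 57.5
tcp_pos: [0.6665, -0.0494, 0.1996]
ee_rot: [[-0.031, -1.0, -0.003], [-1.0, 0.031, -0.0], [0.0, 0.003, -1.0]]
wrist_force: [0.2, -0.1, 0.4]
gripper_width: 0.007
gripper_force: 0.0
```

```bash
python3 -c "
from station import *
print(finish_job())"
```

```text
the job is handed in; nothing more can be done
None
```

I handed the job in at 57.5 s: three squares pressed onto the bed, jaw closed snug on the row (about 14 N at the wrist), bar on top, and key pressed past its click and released; no verdict came back.

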